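Reload the stock-room label printer and click its cover shut

ROBOT

A 6-joint arm with a two-finger parallel gripper is mounted at the origin on the work surface. World frame = base frame: x ahead of the robot, y to its left, z up, the work surface at z = 0. Lengths are in m, angles in rad, forces in N, time in s.
With the tool pointing down it reaches from about 0.4 to 0.825 m from the base axis. Payload 7 kg.
Tool frame: the origin (TCP) lies midway between the tips of the shut fingers; the grasp point (between the pads) lies 19 mm behind it; z points along the fingers, x is the direction in which the jaws open and shut, and the axes are right-handed (so a half turn about z gives the same grasp; the last joint's range is limited). The gripper opens to 88 mm and grips with 3 to 60 N. Pads are 19 mm wide; open, the fingers measure 130 mm over their backs; the gripper's body (78 mm by 193 mm) begins 47 mm behind the grasp point.
Start: joints at [-0.941, 0.359, 0.012, 0, -1.224, -0.288], TCP at [0.226, -0.636, 0.2] pointing down, gripper open.
Joint ranges: [-3.07, 3.07], [-1.43, 2.12], [-1.02, 1.25], [-3.03, 1.67], [-3.05, -0], [-3.03, 3.03]. Speed limits (rad/s): [2.39, 2.39, 3.01, 3.14, 3.14, 3.14].

INTERFACE

Orientations are given as [roll, pitch, yaw] about the fixed x, y, z axes, in that order (R = Rz(yaw) Ry(pitch) Rx(roll)).
In Python, from station import arm, viewer, ticket gives the robot as it stands. The module is installed in compiled form; this text tells all that it offers.
- The arm moves only by the tool step_arm, never from a script. Its argument "targets" is a list of rows, each a list of 3 entries, a list of its own where there are three numbers: the shift along the tool's x, y, z in m, then the turn, a rotation vector about the tool's x, y, z in degrees, then the opening, from -1 (shut) to 1 (fully open), so that 0 is half open. A call has exactly 8 rows; each row shifts and turns the commanded pose from where the row before left it, along the tool's axes as they then stand; what a row does not reach is not made up. A row lasts 1/10 s, in which the tool goes at most 50 mm and 8.59 degrees, less where a joint would pass 70% of its speed; a pose out of reach is approached as far as the arm can. A call is refused whole if a number of a shift passes 0.05 or a number of a turn 8.59, either way. A call with a gripper value outside its range is refused whole. The fingers move at their own pace and stop on an object; "grip_force" is the grip in N (left out, the last holds). Time passes only in rows, so rows that do not move let the fingers close, or fill a call up. It gives the time, the measured TCP pose, the force and the opening at its end, in the units of the state.
- arm.get_state(): the state, without advancing time (a new reading comes with each control period).
- viewer.grab_frame(name): name is "scene" or "top"; returns (picture, depth): 384x512x3 uint8, red, green, blue; 384x512 float32, m along the optical axis (not along the pixel's ray), 0 where there is no reading.
- viewer.calibration(name): a dict with "fov_y" (degrees; the focal length in pixels is half the picture's height over the tangent of half this angle, whatever the lens; pixels are square), "cx", "cy" (the principal point, pixels), "world_to_cam" (4x4, takes a point from world to camera coordinates). Camera axes: x right, y up, looking along -z (the intrinsics and any distortion apply to the point x, -y, -z); pixel columns grow to the right and rows downward; lengths in m; the calibration is good to about 2 mm. A picture is of the moment at which its call begins. calibration takes no time and is no camera call.
- ticket.job_done(): hands the job in, once; it reports no verdict.
The state is a dict: "t": time; "q": joint angles; "qd": joint speeds; "joint_efforts": joint torques, N m; "eef_pos": TCP position; "ee_rot": TCP orientation; "force": force on the tool from outside, world axes, zero at the start; "moment": the same for the moment, N m; "width": finger opening in m.
Only numpy, scipy, OpenCV 4.12 (cv2) and the standard library are available. Lean on these libraries where they do the work, as an engineer would, in place of code of your own. Each camera call takes 0.05 s, during which the arm holds its last target.

TASK

Reload the label printer: seat the new cassette (white, blue rib) in the printer's bay and push it fully home. Then swing the cover over and press its front edge down at the orange thumb pad until the catch clicks and the cover stays shut; the plastic is thin, so press firmly but never force it. Leave the spent grey cassette and everything else on the board alone.

Things in the scene. Friction and masses are not known exactly. Their poses are not given: they have to be found in the camera images.
- printer: Desktop label printer, light grey, 210 (x) x 160 (y) x 80 mm to its deck, fixed on the board. Origin: centre of its underside; -x is its front, z up. The cassette's bay lies open in its deck; the cover is hinged behind the bay. Pressing the printer or its cover with more than 22 N breaks it. The orange button low on its front (x = -110 mm, z = 40 mm) only releases the catch.
- catch_slot (a point): Slot in the front deck over the orange spring catch, under which the tongue of the cover snaps. It resists over the last 7 mm: 9 to 17 N at the pad, then a sharp drop (the click); about 1 mm lower are hard rubber stops. Catch and stops sit up to 3 mm higher or lower from printer to printer. Short of the click the cover springs up about 10 mm. Axes as the printer's.
- bay (a point): Centre of the bay's floor, 54 mm above the printer's underside, 26 mm below its deck; axes as the printer's. Bay 68.5 (x) x 86.5 (y) mm, 4 mm wide 45 degree lead-in all round, key post in the rear left (+x, +y) corner: the cassette fits one way only, axes along the printer's, origin on this point. A leaf spring in the rear wall holds it up at half depth: it needs a push of 4 to 12 N.
- cassette: New label cassette: white shell 66 (x) x 84 (y) x 30 mm, cut away 18 x 14 mm at its +x, +y corner, white rolls in two round windows. On top a blue grip rib, 44 mm along x, 12 mm thick (y), from 30 to 44 mm above the underside. Origin: centre of the underside (below the rib's middle), z up. 0.1 to 0.2 kg. Home in the bay, its rib stands 18 mm above the deck.
- cover (a joint): Angle of the cover, rad: 0 shut (-0.03 to 0.03 latched), 1.6 to 1.85 open (standing up), stop at 1.95. The hinge is stiff: the cover stays where it is left. Light grey dome with a dark window, 148 mm from hinge to front edge, 150 mm wide; its flat outer face lies 30 mm off the plane through hinge and rim. Its sprung inner pads touch the cassette below about 0.08 rad.
- cover_hinge (a point): Middle of the cover's hinge line, along the printer's y, 84 mm above the printer's underside, at x = 55 mm of the printer; axes as the printer's. At cover angle a, the point of the outer face at distance s from the hinge lies s*cos(a) - 30 mm*sin(a) to the front of it and s*sin(a) + 30 mm*cos(a) above it.
- cover_pad (a point): Top middle of the orange thumb pad (20 x 50 mm, 3 mm thick) at the front of the cover's outer face, 135 mm from the hinge; it moves with the cover. z is the outward normal of the face. Cover shut: 117 mm above the printer's underside, give or take 3 mm.
- spent_cassette: Spent cassette of the same shape, grey shell with a dark red rib and empty dark windows; origin: centre of the underside. Leave it.
- mug: Cream mug, 82 mm across, 95 mm tall, handle at its +y; origin: centre of the underside. Leave it.
- marker: Black marker pen, 15 mm thick, 120 mm long, lying along its x; origin: underside of its middle. Leave it.
- tape_dispenser: Black desk tape dispenser, 150 (x) x 60 x 86 mm; origin: centre of the underside. Leave it.
- scanner: Hand barcode scanner lying on its side, about 110 x 170 x 48 mm; origin: underside of its head. Leave it.
- polish_tin: Flat round tin, 76 mm across, 28 mm tall; origin: centre of the underside. Leave it.
- tag_tray: Open blue tray, 160 (x) x 110 x 45 mm; origin: centre of the underside. Leave it.

How it is judged:
By the outcome, as a careful person would: the job done as asked, in the order asked, and still so for the second after the job is handed in, with the robot touching nothing.
It also fails if it takes over 67 s, if anything falls off the work surface, if the arm or the gripper's body presses on something with over 40 N, if the wrist force passes 120 N, or if a joint passes its speed limit or range.

## Working session

There is one attempt and no reset: what is moved stays moved. The work goes in short steps, Python scripts to look and compute and a tool call to move; the robot and the scene stay as the last step left them, time stands still between calls to the robot, and variables do not carry over. Pictures are saved under pics/ and viewed, and the job is handed in when it is done.

Besides the shell and the picture viewer there is one more tool, called as name(argument=value, ...) on one line, values as JSON. step_arm: Moves the arm, as the interface text tells. Its arguments: {"type":"object","properties":{"targets":{"type":"array"},"grip_force":{"type":"number"}},"required":["targets"]}

```bash
mkdir -p pics; ls
cat > h.py <<'E'
import numpy as np, cv2
from station import arm, viewer, ticket
def grab(n,tag):
    im,d=viewer.grab_frame(n); cv2.imwrite(f'pics/{tag}.png',cv2.cvtColor(im,cv2.COLOR_RGB2BGR)); np.savez(f'pics/{tag}.npz',im=im,d=d); return im,d
def K(n):
    c=viewer.calibration(n); f=192/np.tan(np.radians(c['fov_y'])/2); return c,f
def pts(n,d):
    c,f=K(n); v,u=np.mgrid[0:384,0:512]
    X=np.stack([(u-c['cx'])/f*d,-(v-c['cy'])/f*d,-d,np.ones_like(d)],-1)
    return (X@np.linalg.inv(c['world_to_cam']).T)[...,:3]
E
python3 - <<'E'
from h import *
for n in ('scene','top'):
    im,d=grab(n,n+'0'); print(viewer.calibration(n)); 
print(arm.get_state())
E
```

```text
pics
{'fov_y': 51.91475059584017, 'cx': 252.45832226700023, 'cy': 186.39412386060044, 'world_to_cam': array([[ 0.40865367,  0.91268633, -0.00241584, -0.17791653],
       [-0.51143295,  0.23118392,  0.82764143,  0.19594911],
       [ 0.75593552, -0.33698317,  0.56125202, -1.7610746 ],
       [ 0.        ,  0.        ,  0.        ,  1.        ]])}
{'fov_y': 47.12038979002888, 'cx': 255.57842102859502, 'cy': 188.66302384838664, 'world_to_cam': array([[-0.00647546, -0.99985766,  0.01557989, -0.04471701],
       [ 0.99410875, -0.00475095,  0.10828303, -0.5651437 ],
       [-0.1081936 ,  0.01618928,  0.99399801, -1.31936018],
       [ 0.        ,  0.        ,  0.        ,  1.        ]])}
{'t': 0.1, 'q': array([-9.40925654e-01,  3.59295636e-01,  1.11574152e-02, -3.10677331e-04,
       -1.22410708e+00, -2.88080807e-01]), 'qd': array([-0.002162  , -0.00086737,  0.00176723, -0.0002372 ,  0.00039223,
        0.00086588]), 'joint_efforts': array([-1.35041137e-03, -5.84162986e+01,  2.93750668e+01,  7.01556444e+00,
        1.02162128e-02, -6.55405620e-05]), 'eef_pos': array([ 0.22604125, -0.63551928,  0.19883174]), 'ee_rot': array([-3.14146098e+00, -1.47225077e-03,  1.91248032e+00]), 'force': array([ 0.68839482, -0.38374473,  0.26557323]), 'moment': array([-0.01412975,  0.02069165, -0.04331418]), 'width': 0.08735498042817515}
```

View pics/scene0.png

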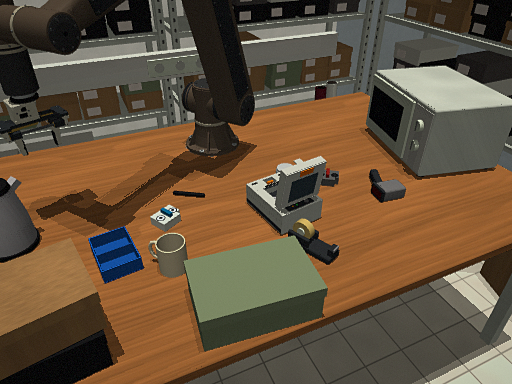

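View pics/top0.png

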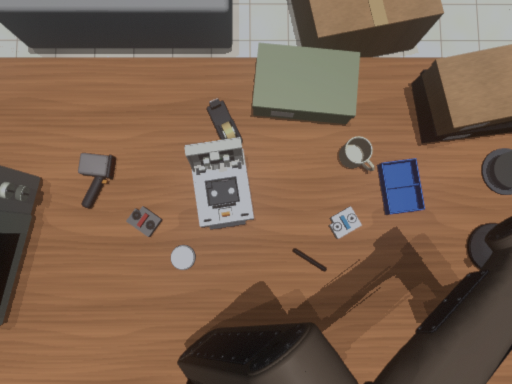

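The top view shows the printer around (222,190) with its front towards the robot and its cover standing at (215,150). The new cassette is at (346,222) and the spent one at (145,221). Next I measure them.

Run:
```python
from h import *
z=np.load('pics/top0.npz'); im,d=z['im'],z['d']; P=pts('top',d)
def crop(n,im,x0,y0,x1,y1,s):
    cv2.imwrite(f'pics/{n}.png',cv2.resize(cv2.cvtColor(im[y0:y1,x0:x1],cv2.COLOR_RGB2BGR),None,fx=s,fy=s,interpolation=cv2.INTER_CUBIC))
crop('c_print',im,170,120,270,240,5); crop('c_cas',im,310,190,380,250,8)
s=np.load('pics/scene0.npz'); crop('s_print',s['im'],235,145,345,240,7)
hsv=cv2.cvtColor(im,cv2.COLOR_RGB2HSV)
# cassette
reg=np.zeros(d.shape,bool); reg[200:245,322:372]=1
blue=reg&(hsv[...,0]>90)&(hsv[...,0]<120)&(hsv[...,1]>120)
q=P[blue]; print('blue',blue.sum(),q.mean(0),q.min(0),q.max(0))
for lo,hi in((.02,.036),(.038,.05)):
    m=reg&(P[...,2]>lo)&(P[...,2]<hi); q=P[m]
    print(lo,m.sum(),np.median(q,0), cv2.minAreaRect(q[:,:2].astype(np.float32)*1000))
reg=np.zeros(d.shape,bool); reg[130:240,180:265]=1
for lo,hi in((.045,.06),(.074,.09),(.09,.3)):
    m=reg&(P[...,2]>lo)&(P[...,2]<hi); q=P[m]
    print(lo,m.sum(),np.median(q,0),q.max(0), cv2.minAreaRect(q[:,:2].astype(np.float32)*1000))
```

```text
blue 28 [ 0.46086941 -0.31697967  0.04345582] [ 0.44573405 -0.32621187  0.03949213] [ 0.476      -0.30832914  0.05027036]
0.02 509 [ 0.46105833 -0.31704631  0.02978994] ((461.871337890625, -317.38531494140625), (65.83443450927734, 85.89791870117188), 29.384037017822266)
0.038 63 [ 0.4608173  -0.31750219  0.04319106] ((456.3968200683594, -323.2580871582031), (56.81757354736328, 28.68840789794922), 54.75148010253906)
0.045 904 [0.54388103 0.04778332 0.05443163] [0.74514941 0.113332   0.05998759] ((589.7313232421875, 18.10285186767578), (147.5153045654297, 307.0521240234375), 81.51544189453125)
0.074 2575 [0.56173352 0.05200084 0.08021416] [0.73628924 0.14119029 0.08981713] ((596.0960693359375, 59.23063278198242), (271.00152587890625, 160.42686462402344), 8.414787292480469)
0.09 1203 [0.65101626 0.06696818 0.22513038] [0.73427728 0.14389222 0.23598786] ((673.2579345703125, 70.17166137695312), (114.36318969726562, 150.27017211914062), 7.735908031463623)
```

```bash
sleep 0
```

```text
(no output)
```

View pics/c_print.png

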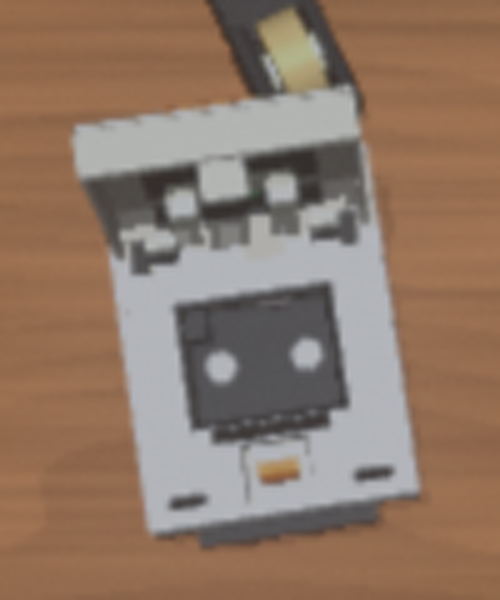

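View pics/c_cas.png

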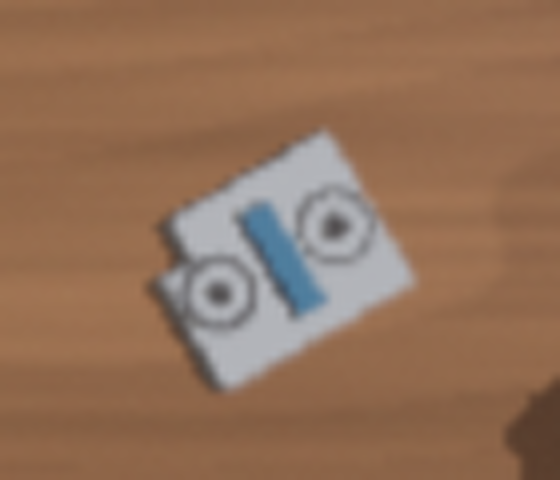

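View pics/s_print.png

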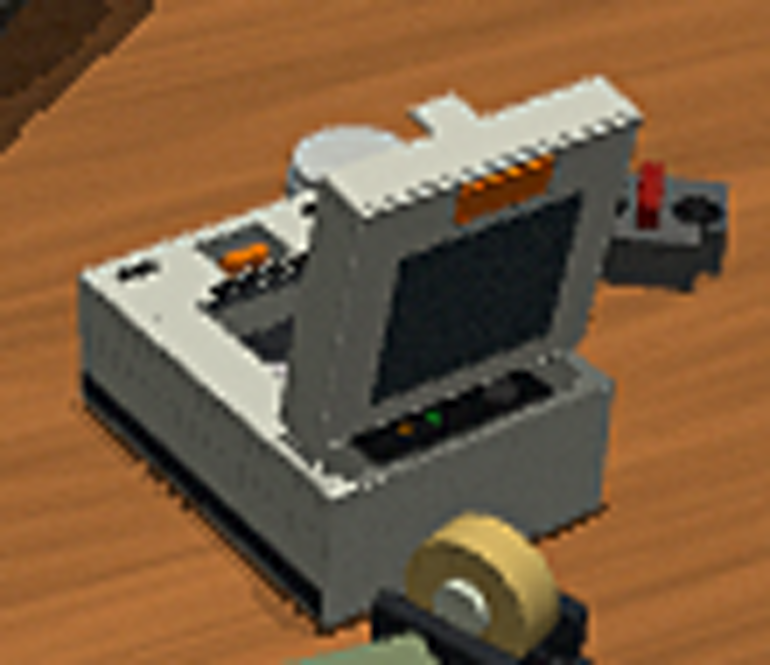

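```bash
cat >> h.py <<'E'
def campos(n):
    return np.linalg.inv(viewer.calibration(n)['world_to_cam'])[:3,3]
def cast(n,uv,z):
    c,f=K(n); uv=np.atleast_2d(uv).astype(float); M=np.linalg.inv(c['world_to_cam'])
    r=np.stack([(uv[:,0]-c['cx'])/f,-(uv[:,1]-c['cy'])/f,-np.ones(len(uv))],1)@M[:3,:3].T
    o=M[:3,3]; return o+r*((z-o[2])/r[:,2])[:,None]
E
python3 - <<'E'
from h import *
print(campos('top'),campos('scene'))
z=np.load('pics/top0.npz'); im,d=z['im'],z['d']; P=pts('top',d)
g=cv2.cvtColor(im,cv2.COLOR_RGB2GRAY)
hsv=cv2.cvtColor(im,cv2.COLOR_RGB2HSV)
S=6
def rect(mask,zz,name):
    cs,_=cv2.findContours(mask,cv2.RETR_EXTERNAL,cv2.CHAIN_APPROX_NONE); c=max(cs,key=cv2.contourArea)[:,0]
    uv=(c+.5)/S-.5
    w=cast('top',uv,zz)[:,:2]*1000
    return w,cv2.minAreaRect(w.astype(np.float32))
up=cv2.resize(im,None,fx=S,fy=S,interpolation=cv2.INTER_CUBIC)
uh=cv2.cvtColor(up,cv2.COLOR_RGB2HSV)
# bay: dark in deck
m=np.zeros(up.shape[:2],np.uint8); R=(slice(172*S,206*S),slice(201*S,243*S))
gu=cv2.cvtColor(up,cv2.COLOR_RGB2GRAY); m[R]=(gu[R]<135)*255
m=cv2.morphologyEx(m,cv2.MORPH_OPEN,np.ones((25,25)))
m=cv2.morphologyEx(m,cv2.MORPH_CLOSE,np.ones((51,51)))
w,r=rect(m,.08,'bay'); print('bay',r)
v=up.copy(); v[m>0,0]=255; cv2.imwrite('pics/bm.png',cv2.resize(v[125*S:235*S,175*S:260*S,::-1],None,fx=.9,fy=.9))
# cassette white
m=np.zeros(up.shape[:2],np.uint8); R=(slice(200*S,245*S),slice(322*S,372*S))
m[R]=((uh[R][...,1]<60)|(uh[R][...,0]>85))*255
m=cv2.morphologyEx(m,cv2.MORPH_OPEN,np.ones((13,13)))
w,r=rect(m,.03,'cas'); print('cas',r)
m[R]=((uh[R][...,1]>90)&(uh[R][...,0]>90)&(uh[R][...,0]<120))*255
w,r=rect(m,.044,'rib'); print('rib',r)
# deck front-part outline
m=np.zeros(up.shape[:2],np.uint8); R=(slice(125*S,240*S),slice(175*S,265*S))
m[R]=((uh[R][...,1]<45)&(gu[R]>150))*255
m=cv2.morphologyEx(m,cv2.MORPH_OPEN,np.ones((7,7)))
cs,_=cv2.findContours(m,cv2.RETR_EXTERNAL,cv2.CHAIN_APPROX_NONE); c=max(cs,key=cv2.contourArea)[:,0]
w=cast('top',(c+.5)/S-.5,.08)[:,:2]*1000
a=np.radians(8); f=np.array([np.cos(a),np.sin(a)]); l=np.array([-f[1],f[0]])
x=w@f; y=w@l
xf=x.min(); 
for nm,sel in(('front',(x<xf+6)&(abs(y-np.median(y))<60)),('left',(y>y.max()-12)&(x>xf+20)&(x<xf+100)),('right',(y<y.min()+12)&(x>xf+20)&(x<xf+100))):
    L=cv2.fitLine(w[sel].astype(np.float32),cv2.DIST_HUBER,0,.01,.01).ravel(); print(nm,sel.sum(),np.degrees(np.arctan2(L[1],L[0])),L[2:], L[2:]@f,L[2:]@l)
E
```

```text
[ 0.41877841 -0.02603612  1.37333356] [ 1.50417992 -0.47637079  0.82580126]
bay ((549.3689575195312, 51.980037689208984), (86.68718719482422, 95.4648208618164), 7.9647016525268555)
cas ((460.7964782714844, -316.3955383300781), (69.7173843383789, 89.81288146972656), 29.2686710357666)
rib ((461.2605895996094, -316.85888671875), (41.77607727050781, 11.3646240234375), 29.82758140563965)
front 243 -81.563614 [465.01486   25.490316] 464.0369357654129 -39.47531396136493
left 161 8.571568 [509.95453 126.90469] 522.6534061244919 54.697712726073114
right 160 8.434658 [528.0215   -31.680134] 518.4737931235877 -104.85821228899556
```

```bash
sleep 0
```

```text
(no output)
```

View pics/bm.png

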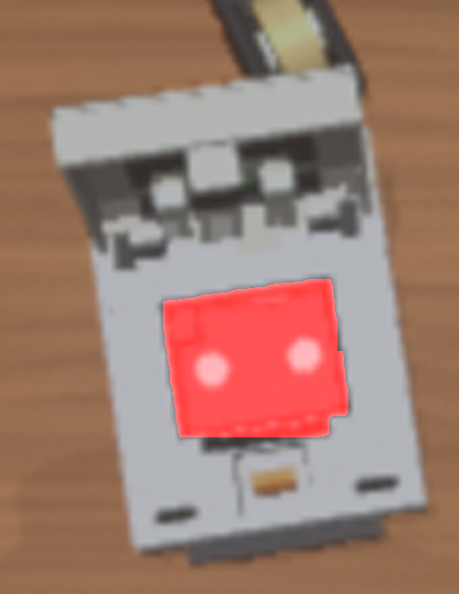

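Run:
```python
from h import *
z=np.load('pics/top0.npz'); im=z['im']; g=cv2.cvtColor(im,cv2.COLOR_RGB2GRAY)
a=np.radians(8.5); f=np.array([np.cos(a),np.sin(a)]); l=np.array([-f[1],f[0]])
fr=np.array([465.01,25.49]);le=np.array([509.95,126.9]);ri=np.array([528.02,-31.68])
xo=fr@f+105; yo=(le@l+ri@l)/2; O=xo*f+yo*l; print('origin',O,le@l-ri@l)
c,fo=K('top')
def proj(w):
    p=np.c_[w,np.ones(len(w))]@c['world_to_cam'].T; return np.c_[c['cx']+fo*p[:,0]/-p[:,2],c['cy']-fo*p[:,1]/-p[:,2]]
def samp(x,y,zz=.08):
    w=(O+np.outer(x,f)+np.outer(y,l))/1000; uv=proj(np.c_[w,np.full(len(w),zz)]).astype(np.float32)
    return cv2.remap(g,uv[:,0],uv[:,1],cv2.INTER_LINEAR).ravel()
xs=np.arange(-105,60,2.)
for y0 in(-40,-30,0,35):
    p=np.mean([samp(xs,np.full(len(xs),y0+k)) for k in(-4,0,4)],0); print('y',y0,[(int(a),int(b)) for a,b in zip(xs,p)])
ys=np.arange(-70,70,2.)
p=np.mean([samp(np.full(len(ys),k),ys) for k in(-30,-20,-15)],0); print([(int(a),int(b)) for a,b in zip(ys,p)])
```

```text
origin [566.80226     54.75633739] 159.50905167104483
y -40 [(-105, 152), (-103, 176), (-101, 180), (-99, 179), (-97, 175), (-95, 170), (-93, 162), (-91, 162), (-89, 168), (-87, 175), (-85, 178), (-83, 180), (-81, 180), (-79, 180), (-77, 180), (-75, 181), (-73, 180), (-71, 181), (-69, 180), (-67, 180), (-65, 180), (-63, 179), (-61, 177), (-59, 173), (-57, 173), (-55, 170), (-53, 157), (-51, 118), (-49, 87), (-47, 75), (-45, 78), (-43, 80), (-41, 81), (-39, 82), (-37, 83), (-35, 83), (-33, 81), (-31, 80), (-29, 80), (-27, 81), (-25, 82), (-23, 84), (-21, 90), (-19, 95), (-17, 96), (-15, 95), (-13, 94), (-11, 91), (-9, 86), (-7, 81), (-5, 80), (-3, 80), (-1, 80), (1, 80), (3, 79), (5, 79), (7, 79), (9, 79), (11, 78), (13, 77), (15, 74), (17, 71), (19, 70), (21, 76), (23, 96), (25, 131), (27, 161), (29, 178), (31, 180), (33, 180), (35, 180), (37, 180), (39, 180), (41, 181), (43, 180), (45, 179), (47, 174), (49, 164), (51, 140), (53, 128), (55, 127), (57, 138), (59, 152)]
y -30 [(-105, 153), (-103, 173), (-101, 179), (-99, 181), (-97, 181), (-95, 180), (-93, 180), (-91, 180), (-89, 180),
[... 2743 characters left out ...]
1), (-58, 181), (-56, 180), (-54, 180), (-52, 178), (-50, 169), (-48, 143), (-46, 97), (-44, 76), (-42, 77), (-40, 84), (-38, 93), (-36, 107), (-34, 129), (-32, 142), (-30, 147), (-28, 148), (-26, 148), (-24, 148), (-22, 145), (-20, 133), (-18, 111), (-16, 93), (-14, 86), (-12, 85), (-10, 85), (-8, 84), (-6, 84), (-4, 84), (-2, 84), (0, 84), (2, 84), (4, 84), (6, 84), (8, 84), (10, 84), (12, 87), (14, 98), (16, 118), (18, 138), (20, 145), (22, 148), (24, 148), (26, 148), (28, 145), (30, 136), (32, 118), (34, 99), (36, 85), (38, 81), (40, 75), (42, 71), (44, 78), (46, 108), (48, 147), (50, 174), (52, 179), (54, 180), (56, 180), (58, 181), (60, 180), (62, 180), (64, 180), (66, 180), (68, 180)]
```

Bay centre in the world is about (0.5537, 0.0528), with printer yaw 8.5°. The bay edges measure 76.5 mm including the lead-in, as they should. The cassette rib is at (0.461, -0.317), yaw 29.4°, with the notch at its +x+y corner. I turn the jaws and travel over the rib.

step_arm(targets=[[[0,0,0],[0,0,-4.9],1],[[0,0,0],[0,0,-4.9],1],[[0.016,0.036,0],[0,0,0],0.2],[[0.016,0.036,0],[0,0,0],-0.2],[[0.016,0.036,0],[0,0,0],-0.2],[[0.016,0.036,0],[0,0,0],-0.2],[[0.016,0.036,0],[0,0,0],-0.2],[[0.016,0.036,0],[0,0,0],-0.2]], grip_force=30)

```text
t: 0.9
eef_pos: [0.3678, -0.4448, 0.1994]
ee_rot: [-3.141, -0.001, 2.083]
force: [-0.1, -0.1, -0.0]
width: 0.0453
```

```bash
cat >> h.py <<'E'
from scipy.spatial.transform import Rotation as R
def rel(x,y,z,yaw=None):
    s=arm.get_state(); p=s['eef_pos']; r=R.from_euler('xyz',s['ee_rot'])
    d=r.inv().apply(np.array([x,y,z])-p)*1000
    print('t',s['t'],'pos',p.round(4),'rpy',np.degrees(s['ee_rot']).round(2),'w',round(s['width'],4),'F',s['force'].round(2),'M',s['moment'].round(2))
    print('shift mm',d.round(1), 'turn', (R.from_euler('xyz',[np.pi,0,np.radians(yaw)]).inv()*r).inv().as_rotvec(degrees=True).round(2) if yaw is not None else '')
E
python3 -c "
from h import *
rel(.461,-.3168,.10,119.4)"
```

```text
t 0.9 pos [ 0.3678 -0.4448  0.1994] rpy [-1.7999e+02 -3.0000e-02  1.1938e+02] w 0.0453 F [-0.08 -0.12 -0.04] M [-0.06 -0.09  0.02]
shift mm [ 65.8 144.   99.4] turn [-0.01 -0.03 -0.02]
```

step_arm(targets=[[[0.013,0.029,0.01],[0,0,0],-0.2],[[0.013,0.029,0.02],[0,0,0],-0.2],[[0.013,0.029,0.02],[0,0,0],-0.2],[[0.013,0.029,0.02],[0,0,0],-0.2],[[0.013,0.028,0.02],[0,0,0],-0.2],[[0,0,0.01],[0,0,0],-0.2],[[0,0,0],[0,0,0],-0.2],[[0,0,0],[0,0,0],-0.2]])

```text
t: 1.7
eef_pos: [0.4607, -0.3195, 0.0999]
ee_rot: [-3.141, -0.0, 2.084]
force: [-0.2, 0.2, -0.4]
width: 0.0351
```

```bash
python3 -c "
from h import *
rel(.461,-.3168,.033,119.4)
for n in('scene','top'):
    im,d=grab(n,n+'1')
x=np.load('pics/scene1.npz')['im'][130:250,110:230]
cv2.imwrite('pics/s1c.png',cv2.resize(x[...,::-1],None,fx=5,fy=5,interpolation=cv2.INTER_CUBIC))"
```

```text
t 1.7 pos [ 0.4607 -0.3195  0.0999] rpy [-179.97   -0.    119.38] w 0.0351 F [-0.16  0.22 -0.36] M [-0.02  0.03 -0.  ]
shift mm [ 2.2  1.6 66.9] turn [-0.03 -0.   -0.02]
```

View pics/s1c.png

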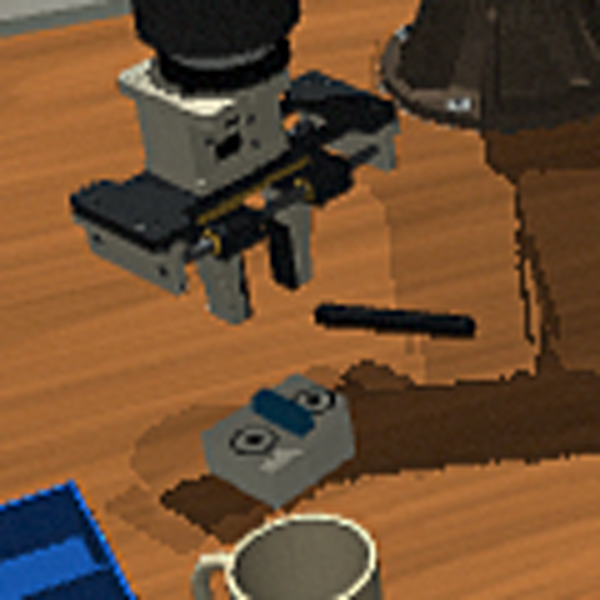

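step_arm(targets=[[[0.002,0.001,0.015],[0,0,0],-0.2],[[0,0.001,0.015],[0,0,0],-0.2],[[0,0,0.015],[0,0,0],-0.2],[[0,0,0.012],[0,0,0],-0.2],[[0,0,0.006],[0,0,0],-0.2],[[0,0,0.003],[0,0,0],-0.2],[[0,0,0],[0,0,0],-0.2],[[0,0,0],[0,0,0],-0.2]])

```text
t: 2.6
eef_pos: [0.462, -0.3165, 0.0342]
ee_rot: [3.141, 0.001, 2.084]
force: [-0.1, 0.9, -0.3]
width: 0.0351
```

```bash
python3 -c "
from h import *
rel(.461,-.3168,.033,119.4)
im,d=grab('scene','scene2')
x=im[130:250,110:230]
cv2.imwrite('pics/s2c.png',cv2.resize(x[...,::-1],None,fx=5,fy=5,interpolation=cv2.INTER_CUBIC))"
```

```text
t 2.6 pos [ 0.462  -0.3165  0.0342] rpy [1.7997e+02 4.0000e-02 1.1939e+02] w 0.0351 F [-0.13  0.89 -0.29] M [ 0.03  0.   -0.04]
shift mm [ 0.3 -1.   1.2] turn [ 0.03  0.04 -0.01]
```

View pics/s2c.png

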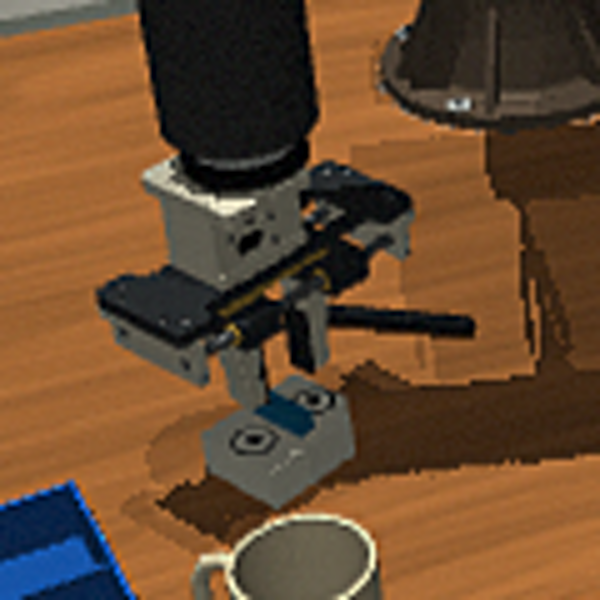

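The scene view shows the fingertips around (252,400) and (305,368) in the crop, apparently higher than the rib base. I check them with depth.

Run:
```python
from h import *
z=np.load('pics/scene2.npz');d=z['d'];P=pts('scene',d)
p=arm.get_state()['eef_pos']
a=np.radians(119.39);X=np.array([np.cos(a),np.sin(a)]);Y=np.array([np.sin(a),-np.cos(a)])
for v in range(196,226):
    row=''
    for u in range(152,182,2):
        q=P[v,u]; row+='%4d,%4d,%3d|'%((q[:2]-p[:2])@X*1000,(q[:2]-p[:2])@Y*1000,q[2]*1000)
    print(v,row)
c,f=K('scene')
w=np.array([*p,1])@c['world_to_cam'].T; print(c['cx']+f*w[0]/-w[2],c['cy']-f*w[1]/-w[2])
x=z['im'][190:235,140:190]
cv2.imwrite('pics/s2d.png',cv2.resize(x[...,::-1],None,fx=12,fy=12,interpolation=cv2.INTER_NEAREST))
```

```text
196  -75,  38,160| -53,  19,139| -53,  28,143| -51,  34,144| -47,  39,144| -38,  37,138| -32,  38,134|  93,-110,  0|  15,  -2, 90|  15,   6, 94|  20,  11, 93|  29,   9, 87| 114, -82,  0| 119, -77, -1| 125, -73, -2|
197  -51,   4,128| -60,  27,143| -56,  31,143| -52,  35,141| -48,  40,141| -39,  37,135| -33,  38,132|  88,-105,  0|  15,  -3, 85|  16,   5, 89|  24,   5, 84|  29,   9, 83| 112, -79, -2| 117, -75, -3| 121, -68, -2|
198  -69,  28,145| -63,  30,142| -57,  31,139| -51,  33,136| -47,  36,135| -39,  36,131|  80,-107,  0|  85,-102,  0|  17,  -7, 79|  13,   7, 87|  22,   7, 82|  24,  14, 84| 105, -72,  0| 108, -65,  1| 113, -60,  1|
199  -70,  29,142| -65,  32,140| -42,  10,117| -52,  33,133| -48,  37,132| -18,   9,103|  76,-102,  0|  81, -98, -1|  15,  -5, 77|  14,   5, 82|  21,   7, 79|  27,   9, 76| 102, -69,  0| 107, -65, -2| 109, -56,  0|
200  -71,  29,139| -38,  -4,105| -39,   6,110| -36,  11,111| -28,  11,106| -18,   8, 99|  70, -97,  1|  76, -92,  0|  13,  -2, 75|  17,   1, 74|  17,  11, 79|  24,  13, 76| 101, -68, -4| 101, -58,  0| 105, -52,  0|
201   43,-129, -1| -39,  
[... 4686 characters left out ...]
  0|  17,  36,  0|
223  -45, -28,  6| -42, -21,  7| -42, -10, 13| -44,   3, 21| -45,  13, 27| -41,  18, 26| -40,  27, 30| -34,  29, 27| -26,  29, 21| -20,  31, 18| -12,  31, 13|  -4,  31,  8|   6,  28,  0|  11,  32, -1|  14,  38,  0|
224  -45, -28,  2| -44, -19,  5| -46,  -6, 13| -44,   1, 16| -42,   9, 18| -44,  22, 26| -42,  29, 29| -37,  32, 26| -26,  28, 17| -20,  31, 14| -11,  30,  8|  -5,  32,  5|   4,  30, -1|   8,  35, -2|  12,  40, -2|
225  -47, -27,  0| -45, -19,  2| -42, -12,  4| -43,   0, 10| -43,  10, 15| -44,  20, 21| -42,  29, 24| -37,  32, 22| -30,  32, 18| -21,  31, 11| -12,  30,  4|  -5,  31,  0|  -1,  36,  0|   3,  40,  0|   7,  45, -1|
167.19015290401006 212.5214058468735
```

View pics/s2d.png

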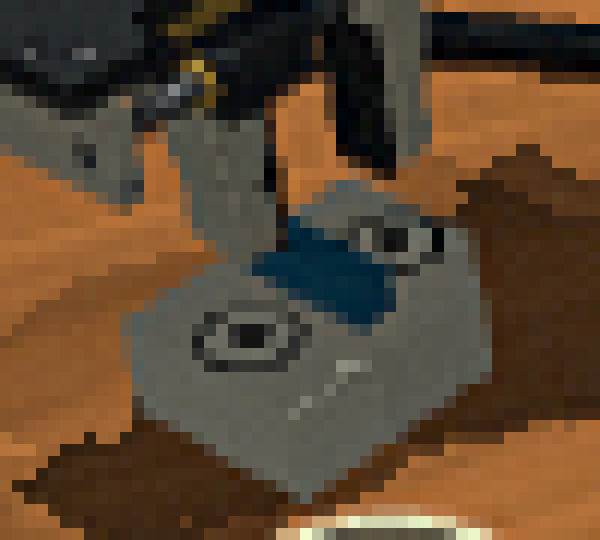

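By depth the finger tips hang near z ≈ 0.062, well above the TCP at 0.034. I narrow the jaws to about 20 mm, wider than the rib, to see whether the tips extend as they close.

step_arm(targets=[[[0,0,0],[0,0,0],-0.5],[[0,0,0],[0,0,0],-0.5],[[0,0,0],[0,0,0],-0.5],[[0,0,0],[0,0,0],-0.5],[[0,0,0],[0,0,0],-0.5],[[0,0,0],[0,0,0],-0.5],[[0,0,0],[0,0,0],-0.5],[[0,0,0],[0,0,0],-0.5]])

```text
t: 3.45
eef_pos: [0.4617, -0.3163, 0.0336]
ee_rot: [-3.142, -0.0, 2.084]
force: [0.1, -0.1, -0.3]
width: 0.0217
```

Run:
```python
from h import *
im,d=grab('scene','scene3');P=pts('scene',d)
s=arm.get_state();p=s['eef_pos'];print(s['width'],p,s['force'],s['q'])
a=np.radians(119.39);X=np.array([np.cos(a),np.sin(a)]);Y=np.array([np.sin(a),-np.cos(a)])
xx=(P[...,:2]-p[:2])@X*1000;yy=(P[...,:2]-p[:2])@Y*1000
m=(abs(xx)<45)&(abs(yy)<14)&(P[...,2]>.047)&(P[...,2]<.1)
for side in(xx<0,xx>0):
    k=m&side; print(k.sum(),np.percentile(P[k][:,2],[0,2,5]),xx[k].min(),xx[k].max())
x=im[190:235,140:190]
cv2.imwrite('pics/s3d.png',cv2.resize(x[...,::-1],None,fx=12,fy=12,interpolation=cv2.INTER_NEAREST))
```

```text
0.022152063708454527 [ 0.46169524 -0.31627871  0.03364373] [-0.63904716  0.06652328  0.57092094] [-2.50823758e-01  3.35927247e-01 -4.50595775e-01 -4.15412171e-05
 -7.84286545e-01 -8.07152996e-01]
71 [0.06073386 0.0635174  0.06478682] -32.80419355816392 -11.591623830118014
73 [0.06086539 0.06224253 0.06324882] 6.9657286763838435 27.235729846915905
```

View pics/s3d.png

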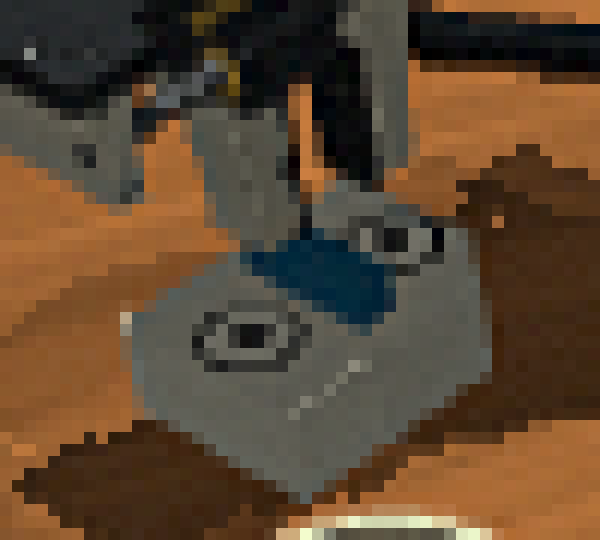

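The tips stay at about 0.061 at this opening too, so they sit about 27 mm above the reported TCP. I check whether that offset was there in the earlier frames.

Run:
```python
from h import *
for tag,p,yaw in(('scene0',(.22604,-.6355,.1988),109.58),('scene1',(.4607,-.3195,.0999),119.38),('scene2',(.462,-.3165,.0342),119.39),('scene3',(.4617,-.3163,.0336),119.4)):
    d=np.load(f'pics/{tag}.npz')['d'];P=pts('scene',d);p=np.array(p)
    a=np.radians(yaw);X=np.array([np.cos(a),np.sin(a)]);Y=np.array([np.sin(a),-np.cos(a)])
    xx=(P[...,:2]-p[:2])@X*1000;yy=(P[...,:2]-p[:2])@Y*1000;zz=(P[...,2]-p[2])*1000
    m=(abs(xx)<75)&(abs(yy)<25)&(zz>-40)&(zz<110)&(P[...,2]>.048)
    print(tag,m.sum())
    for lo in range(-10,110,10):
        k=m&(zz>=lo)&(zz<lo+10)
        if k.sum()>2: print(lo,k.sum(),'x',xx[k].min().round(),xx[k].max().round(),'y',np.percentile(yy[k],[5,50,95]).round())
```

```text
scene0 287
20 7 x -55.0 56.0 y [-4.  8. 12.]
30 41 x -61.0 58.0 y [-4. 10. 15.]
40 45 x -62.0 57.0 y [-5. 10. 13.]
50 42 x -63.0 59.0 y [ 1. 10. 15.]
60 46 x -65.0 60.0 y [-5. 11. 15.]
70 54 x -67.0 64.0 y [-5. 10. 14.]
80 29 x -67.0 64.0 y [-3. 11. 16.]
90 7 x 46.0 48.0 y [-19.   7.  17.]
100 16 x -35.0 47.0 y [-21.   8.  24.]
scene1 281
20 10 x -34.0 32.0 y [-8.  3. 10.]
30 41 x -36.0 33.0 y [-10.   9.  12.]
40 44 x -37.0 29.0 y [-9.  7. 12.]
50 46 x -40.0 32.0 y [-6.  9. 13.]
60 47 x -39.0 34.0 y [-9.  8. 12.]
70 40 x -41.0 34.0 y [-7. 10. 14.]
80 19 x -51.0 34.0 y [-10.  10.  14.]
90 14 x -53.0 22.0 y [-7.  3. 15.]
100 20 x -70.0 72.0 y [-24.  14.  25.]
scene2 243
20 8 x -34.0 19.0 y [-5.  3.  9.]
30 36 x -37.0 33.0 y [-9.  8. 13.]
40 44 x -36.0 32.0 y [-9.  8. 13.]
50 33 x -39.0 30.0 y [-8.  8. 12.]
60 49 x -40.0 35.0 y [-5. 10. 13.]
70 36 x -41.0 36.0 y [-3.  9. 13.]
80 12 x -42.0 31.0 y [-10.  10.  13.]
90 11 x -53.0 22.0 y [-1.  3. 13.]
100 14 x -55.0 75.0 y [-23.  15.  22.]
scene3 228
20 8 x -23.0 22.0 y [ 2.  9. 10.]
30 38 x -29.0 25.0 y [-10.   7.  11.]
40 40 x -30.0 21.0 y [-8.  9. 13.]
50 37 x -32.0 27.0 y [-6.  8. 13.]
60 34 x -34.0 26.0 y [-5. 10. 13.]
70 32 x -35.0 29.0 y [-1. 10. 13.]
80 10 x -36.0 22.0 y [-6.  9. 14.]
90 12 x -47.0 16.0 y [-7.  3. 20.]
100 17 x -48.0 65.0 y [-24.  11.  20.]
```

The offset is constant: the tips are about 27 mm above the reported TCP in all four frames, with about zero offset sideways. I go by the cameras, lowering 24 mm and watching the force.

step_arm(targets=[[[0.001,0,0.005],[0,0,0],-0.4],[[0,0,0.005],[0,0,0],-0.4],[[0,0,0.005],[0,0,0],-0.4],[[0,0,0.004],[0,0,0],-0.4],[[0,0,0.003],[0,0,0],-0.4],[[0,0,0.002],[0,0,0],-0.4],[[0,0,0],[0,0,0],-0.4],[[0,0,0],[0,0,0],-0.4]])

```text
t: 4.3
eef_pos: [0.4613, -0.3155, 0.0097]
ee_rot: [3.142, 0.0, 2.084]
force: [0.0, 0.3, 0.1]
width: 0.026
```

Run:
```python
from h import *
rel(.461,-.3168,.007,119.4)
im,d=grab('scene','scene4')
x=im[190:235,140:190]
cv2.imwrite('pics/s4d.png',cv2.resize(x[...,::-1],None,fx=12,fy=12,interpolation=cv2.INTER_NEAREST))
```

```text
t 4.3 pos [ 0.4613 -0.3155  0.0097] rpy [180.     0.   119.39] w 0.026 F [0.03 0.31 0.15] M [ 0.04  0.02 -0.01]
shift mm [-1.  -0.9  2.7] turn [ 0.    0.   -0.01]
```

View pics/s4d.png

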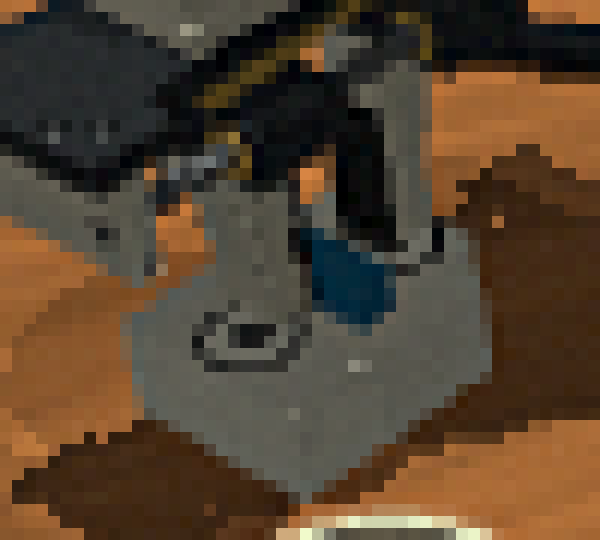

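The fingers now straddle the rib just above the shell. I go down 3 mm more and close.

step_arm(targets=[[[0,0,0.002],[0,0,0],-0.4],[[0,0,0.001],[0,0,0],-0.4],[[0,0,0],[0,0,0],-1],[[0,0,0],[0,0,0],-1],[[0,0,0],[0,0,0],-1],[[0,0,0],[0,0,0],-1],[[0,0,0],[0,0,0],-1],[[0,0,0],[0,0,0],-1]], grip_force=35)

```text
t: 5.15
eef_pos: [0.4613, -0.3155, 0.0067]
ee_rot: [3.142, 0.0, 2.084]
force: [-0.6, 0.3, -0.0]
width: 0.0115
```

step_arm(targets=[[[0,0,-0.01],[0,0,0],-1],[[0,0,-0.02],[0,0,0],-1],[[0,0,-0.03],[0,0,0],-1],[[0,0,-0.03],[0,0,0],-1],[[0,0,-0.03],[0,0,5.2],-1],[[0,0,-0.02],[0,0,5.2],-1],[[0,0,0],[0,0,5.2],-1],[[0,0,0],[0,0,5.3],-1]])

```text
t: 5.95
eef_pos: [0.4613, -0.3154, 0.1483]
ee_rot: [3.14, 0.001, 1.715]
force: [-0.3, 0.7, -2.2]
width: 0.0116
```

Run:
```python
from h import *
rel(.5537,.0528,.15,98.5)
im,d=grab('scene','scene5')
x=im[100:250,100:300]
cv2.imwrite('pics/s5.png',cv2.resize(x[...,::-1],None,fx=4,fy=4,interpolation=cv2.INTER_CUBIC))
```

```text
t 5.95 pos [ 0.4613 -0.3154  0.1483] rpy [1.7989e+02 4.0000e-02 9.8260e+01] w 0.0116 F [-0.26  0.68 -2.21] M [0.04 0.01 0.  ]
shift mm [351.1 144.3  -1.6] turn [ 0.11  0.04 -0.24]
```

View pics/s5.png

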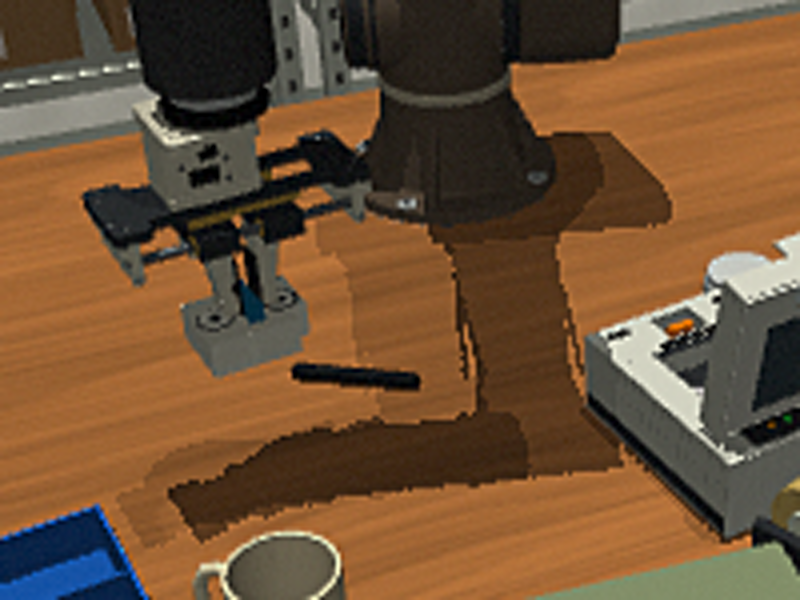

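The cassette is held level with its underside at about 0.14. I carry it over the bay.

step_arm(targets=[[[0.03,0.012,0],[0,0,0],-1],[[0.04,0.016,0],[0,0,0],-1],[[0.04,0.016,0],[0,0,0],-1],[[0.04,0.016,0],[0,0,0],-1],[[0.04,0.016,0],[0,0,0],-1],[[0.04,0.016,0],[0,0,0],-1],[[0.04,0.016,0],[0,0,0],-1],[[0.03,0.013,0],[0,0,0],-1]])

```text
t: 6.8
eef_pos: [0.5367, 0.0015, 0.1472]
ee_rot: [3.141, -0.0, 1.722]
force: [-0.6, -0.8, -1.2]
width: 0.0114
```

step_arm(targets=[[[0.025,0.011,0],[0,0,0],-1],[[0.017,0.007,0.01],[0,0,0],-1],[[0.01,0.005,0.01],[0,0,0],-1],[[0,0,0],[0,0,0],-1],[[0,0,0],[0,0,0],-1],[[0,0,0],[0,0,0],-1],[[0,0,0],[0,0,0],-1],[[0,0,0],[0,0,0],-1]])

```text
t: 7.6
eef_pos: [0.5517, 0.0534, 0.127]
ee_rot: [3.141, -0.0, 1.718]
force: [-0.8, -0.3, -0.9]
width: 0.0115
```

Run:
```python
from h import *
rel(.5537,.0528,.12,98.5)
im,d=grab('scene','scene6')
x=im[130:240,220:350]
cv2.imwrite('pics/s6.png',cv2.resize(x[...,::-1],None,fx=6,fy=5.4,interpolation=cv2.INTER_CUBIC))
im,d=grab('top','top6')
cv2.imwrite('pics/t6.png',cv2.resize(im[110:260,150:300,::-1],None,fx=4,fy=4,interpolation=cv2.INTER_CUBIC))
```

```text
t 7.6 pos [0.5517 0.0534 0.127 ] rpy [ 1.7997e+02 -1.0000e-02  9.8440e+01] w 0.0115 F [-0.8  -0.29 -0.95] M [-0.05 -0.06 -0.01]
shift mm [-0.9  1.9  7. ] turn [ 0.03 -0.01 -0.06]
```

View pics/s6.png

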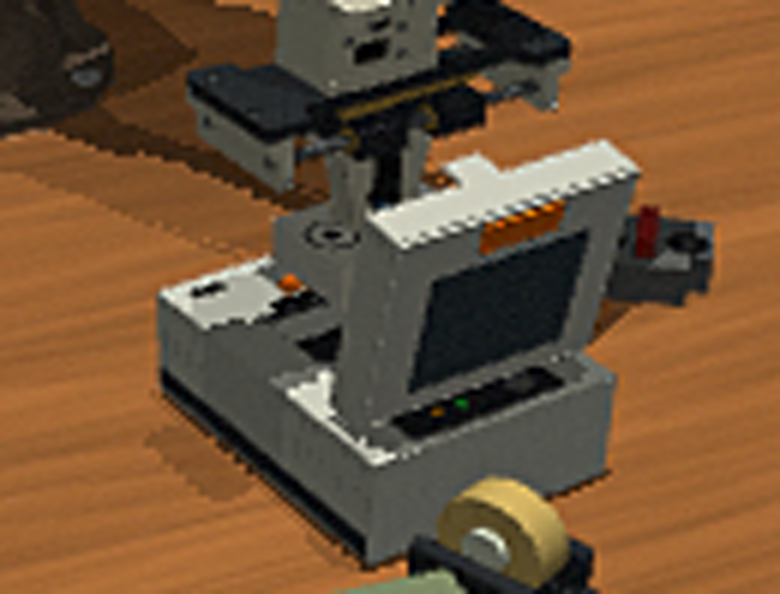

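View pics/t6.png

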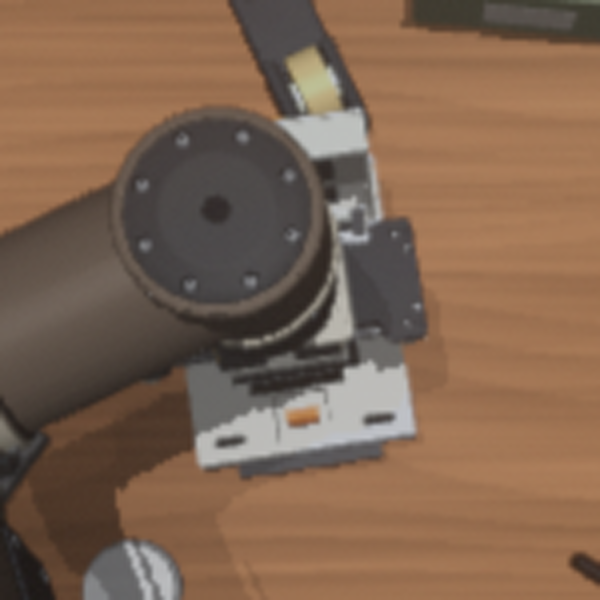

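Run:
```python
from h import *
O=np.array([.5668,.05476]);a=np.radians(8.5);f=np.array([np.cos(a),np.sin(a)]);l=np.array([-f[1],f[0]])
for tag in('scene0','scene6'):
    d=np.load(f'pics/{tag}.npz')['d'];P=pts('scene',d);q=P[...,:2]-O;x=q@f*1000;y=q@l*1000;z=P[...,2]*1000
    k=(z>15)&(z<70)&(y<-70)&(y>-90)&(abs(x)<95); print(tag,'printer side y',np.median(y[k]),k.sum())
    k=(z>76)&(z<84)&(y>-85)&(y<-50)&(x<-40)&(x>-120); print(' deck front',np.percentile(x[k],[1,3,10]),k.sum(), np.median(z[k]))
    k=(z>20)&(z<70)&(x>95)&(x<115)&(abs(y)<70); print(' rear x',np.median(x[k]),k.sum())
    if tag=='scene6':
        k=(z>122)&(z<145)&(y<-30)&(y>-55)&(x<25)&(x>-70); print('cas side y',np.percentile(y[k],[10,50,90]),'x',np.percentile(x[k],[0,2,5,50,100]),k.sum())
        k=(z>140)&(z<160)&(y<-10)&(y>-45)&(x<25)&(x>-70); print('top z',np.percentile(z[k],[10,50,90]))
        c,fo=K('scene')
        for xx,yy,zz in((-46.2,-42,120),(-46.2,-42,150)):
            w=np.array([*(O+(xx*f+yy*l)/1000),zz/1000,1])@c['world_to_cam'].T; print(c['cx']+fo*w[0]/-w[2],c['cy']-fo*w[1]/-w[2])
im=np.load('pics/scene6.npz')['im'][155:205,250:300]
cv2.imwrite('pics/s6b.png',cv2.resize(im[...,::-1],None,fx=12,fy=12,interpolation=cv2.INTER_NEAREST))
```

```text
scene0 printer side y -82.1391138433562 452
 deck front [-106.37693875 -104.90134737  -99.47111166] 111 79.4540706942959
 rear x 103.73553637651236 378
scene6 printer side y -82.08157101629959 455
 deck front [-104.63694701 -103.69396584  -97.83754633] 113 79.58918354779331
 rear x 103.57429638427598 370
cas side y [-43.892683   -42.3516285  -40.33036692] x [-51.7161595  -49.13680514 -47.79045231 -14.22656093  18.25109141] 80
top z [143.37101741 149.34745934 151.23085349]
265.5671627696643 178.16793309394146
265.7172196334396 170.41173112356017
```

View pics/s6b.png

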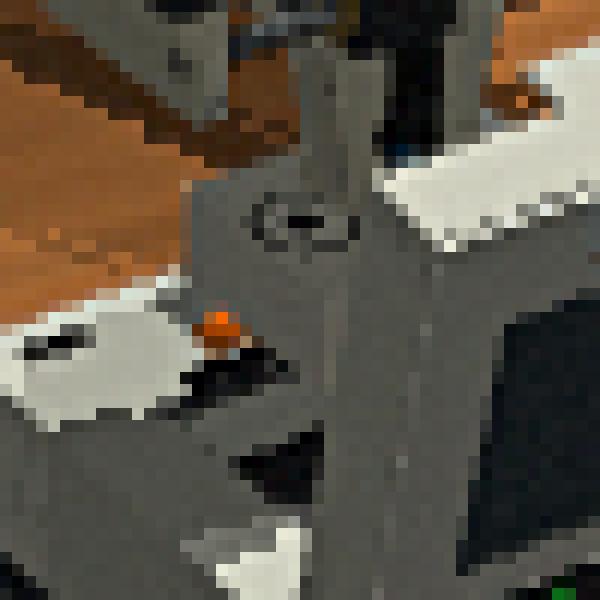

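Both estimates agree to about 1–2 mm: the cassette needs about +2.5 mm along printer x and -1.2 mm along y. The two corrections are well inside the lead-in. I adjust and descend to just above the deck.

step_arm(targets=[[[-0.0012,0.0025,0.005],[0,0,0],-1],[[0,0,0.008],[0,0,0],-1],[[0,0,0.008],[0,0,0],-1],[[0,0,0.008],[0,0,0],-1],[[0,0,0.006],[0,0,0],-1],[[0,0,0.003],[0,0,0],-1],[[0,0,0],[0,0,0],-1],[[0,0,0],[0,0,0],-1]])

```text
t: 8.5
eef_pos: [0.5545, 0.0532, 0.0888]
ee_rot: [3.141, 0.0, 1.719]
force: [0.2, 0.7, -0.7]
width: 0.0113
```

Run:
```python
from h import *
rel(.5537,.0528,.09,98.5)
im,d=grab('scene','scene7')
x=im[155:205,250:300]
cv2.imwrite('pics/s7.png',cv2.resize(x[...,::-1],None,fx=12,fy=12,interpolation=cv2.INTER_NEAREST))
im,d=grab('top','top7')
cv2.imwrite('pics/t7.png',cv2.resize(im[150:250,170:270,::-1],None,fx=6,fy=6,interpolation=cv2.INTER_CUBIC))
```

```text
t 8.5 pos [0.5545 0.0532 0.0888] rpy [179.99   0.    98.49] w 0.0113 F [ 0.15  0.73 -0.71] M [-0.02 -0.05  0.01]
shift mm [-0.3 -0.9 -1.2] turn [ 0.01  0.   -0.01]
```

View pics/s7.png

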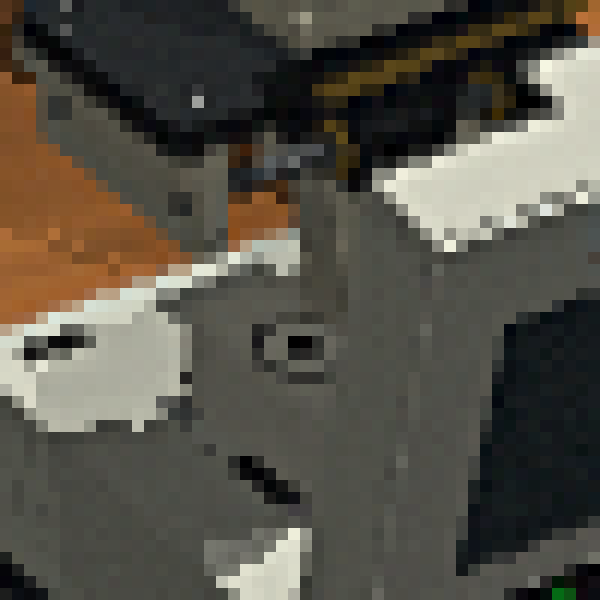

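View pics/t7.png

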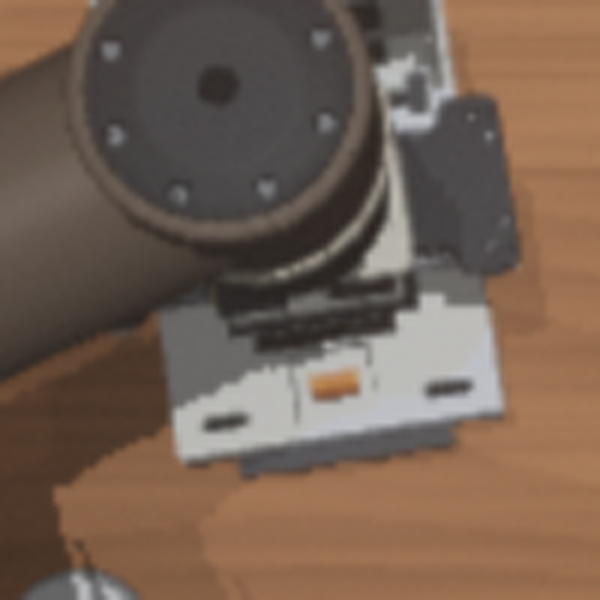

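step_arm(targets=[[[0,0,0.002],[0,0,0],-1],[[0,0,0.002],[0,0,0],-1],[[0,0,0.001],[0,0,0],-1],[[0,0,0.001],[0,0,0],-1],[[0,0,0.001],[0,0,0],-1],[[0,0,0.001],[0,0,0],-1],[[0,0,0],[0,0,0],-1],[[0,0,0],[0,0,0],-1]], grip_force=25)

```text
t: 9.4
eef_pos: [0.5543, 0.0531, 0.0806]
ee_rot: [-3.142, 0.0, 1.719]
force: [0.6, -0.2, -0.8]
width: 0.0115
```

```bash
python3 -c "
from h import *
rel(.5537,.0528,.08,98.5)"
```

```text
t 9.4 pos [0.5543 0.0531 0.0806] rpy [-180.      0.     98.48] w 0.0115 F [ 0.56 -0.2  -0.8 ] M [-0.   -0.01  0.01]
shift mm [-0.2 -0.7  0.6] turn [-0.    0.   -0.02]
```

step_arm(targets=[[[0,0,0.001],[0,0,0],-1],[[0,0,0.001],[0,0,0],-1],[[0,0,0.001],[0,0,0],-1],[[0,0,0.001],[0,0,0],-1],[[0,0,0.001],[0,0,0],-1],[[0,0,0.001],[0,0,0],-1],[[0,0,0],[0,0,0],-1],[[0,0,0],[0,0,0],-1]])

```text
t: 10.2
eef_pos: [0.5543, 0.0531, 0.0746]
ee_rot: [-3.141, 0.0, 1.719]
force: [-1.3, -0.3, -1.2]
width: 0.0116
```

step_arm(targets=[[[0,0,0.001],[0,0,0],-1],[[0,0,0.001],[0,0,0],-1],[[0,0,0.001],[0,0,0],-1],[[0,0,0],[0,0,0],-1],[[0,0,0],[0,0,0],-1],[[0,0,0],[0,0,0],-1],[[0,0,0],[0,0,0],-1],[[0,0,0],[0,0,0],-1]])

```text
t: 11.0
eef_pos: [0.5543, 0.0532, 0.0717]
ee_rot: [3.142, -0.0, 1.719]
force: [0.0, -0.1, -1.8]
width: 0.0116
```

step_arm(targets=[[[0,0,0.001],[0,0,0],-1],[[0,0,0.001],[0,0,0],-1],[[0,0,0.001],[0,0,0],-1],[[0,0,0],[0,0,0],-1],[[0,0,0],[0,0,0],-1],[[0,0,0],[0,0,0],-1],[[0,0,0],[0,0,0],-1],[[0,0,0],[0,0,0],-1]])

```text
t: 11.8
eef_pos: [0.554, 0.053, 0.0686]
ee_rot: [-3.141, 0.0, 1.719]
force: [-2.8, -0.1, 1.8]
width: 0.0116
```

```bash
python3 -c "
from h import *
rel(.5537,.0528,.06,98.5)
im,d=grab('scene','scene8')
x=im[155:205,250:300]
cv2.imwrite('pics/s8.png',cv2.resize(x[...,::-1],None,fx=12,fy=12,interpolation=cv2.INTER_NEAREST))"
```

```text
t 11.8 pos [0.554  0.053  0.0686] rpy [-1.7997e+02  1.0000e-02  9.8480e+01] w 0.0116 F [-2.8  -0.06  1.76] M [-0.33  1.12 -0.06]
shift mm [-0.2 -0.4  8.6] turn [-0.03  0.01 -0.02]
```

View pics/s8.png

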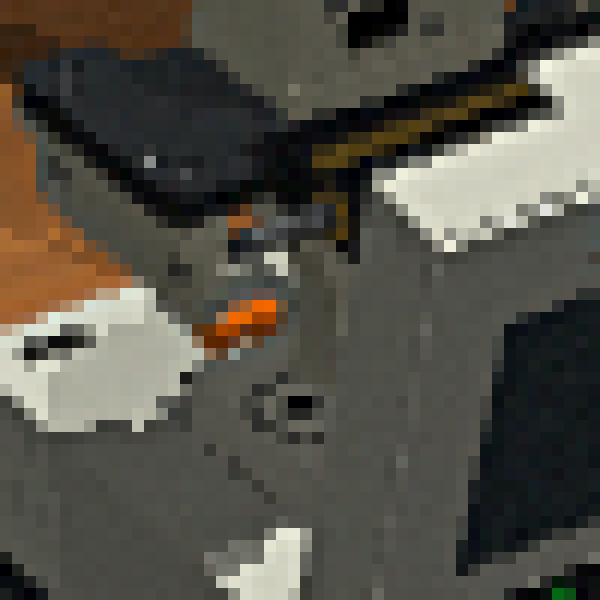

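The leaf spring has engaged, as a horizontal force and a moment. I continue.

step_arm(targets=[[[0,0,0.001],[0,0,0],-1],[[0,0,0.001],[0,0,0],-1],[[0,0,0.001],[0,0,0],-1],[[0,0,0],[0,0,0],-1],[[0,0,0],[0,0,0],-1],[[0,0,0],[0,0,0],-1],[[0,0,0],[0,0,0],-1],[[0,0,0],[0,0,0],-1]], grip_force=40)

```text
t: 12.65
eef_pos: [0.5541, 0.0531, 0.0654]
ee_rot: [-3.141, 0.0, 1.719]
force: [-2.8, -0.7, -0.9]
width: 0.0115
```

step_arm(targets=[[[0,0,0.001],[0,0,0],-1],[[0,0,0.001],[0,0,0],-1],[[0,0,0.001],[0,0,0],-1],[[0,0,0],[0,0,0],-1],[[0,0,0],[0,0,0],-1],[[0,0,0],[0,0,0],-1],[[0,0,0],[0,0,0],-1],[[0,0,0],[0,0,0],-1]])

```text
t: 13.45
eef_pos: [0.5542, 0.0532, 0.0626]
ee_rot: [-3.141, -0.0, 1.719]
force: [-2.9, -0.1, 0.3]
width: 0.0114
```

step_arm(targets=[[[0,0,0.001],[0,0,0],-1],[[0,0,0],[0,0,0],-1],[[0,0,0.0005],[0,0,0],-1],[[0,0,0],[0,0,0],-1],[[0,0,0],[0,0,0],-1],[[0,0,0],[0,0,0],-1],[[0,0,0],[0,0,0],-1],[[0,0,0],[0,0,0],-1]])

```text
t: 14.25
eef_pos: [0.5543, 0.0531, 0.0612]
ee_rot: [3.142, 0.0, 1.719]
force: [-3.5, 0.0, 2.4]
width: 0.0117
```

step_arm(targets=[[[0,0,0.0005],[0,0,0],-1],[[0,0,0],[0,0,0],-1],[[0,0,0.0005],[0,0,0],-1],[[0,0,0],[0,0,0],-1],[[0,0,0],[0,0,0],-1],[[0,0,0],[0,0,0],-1],[[0,0,0],[0,0,0],-1],[[0,0,0],[0,0,0],-1]])

```text
t: 15.05
eef_pos: [0.5544, 0.0531, 0.0607]
ee_rot: [3.141, 0.0, 1.719]
force: [-6.1, -1.6, 6.4]
width: 0.0112
```

Run:
```python
from h import *
rel(.5537,.0528,.06,98.5)
im,d=grab('scene','scene9');P=pts('scene',d)
x=im[155:205,250:300]
cv2.imwrite('pics/s9.png',cv2.resize(x[...,::-1],None,fx=12,fy=12,interpolation=cv2.INTER_NEAREST))
O=np.array([.5668,.05476]);a=np.radians(8.5);f=np.array([np.cos(a),np.sin(a)]);l=np.array([-f[1],f[0]])
q=P[...,:2]-O;x=q@f*1000;y=q@l*1000;z=P[...,2]*1000
k=(x>-40)&(x<15)&(y<-10)&(y>-40)&(z>70)&(z<100); print('shell top',np.percentile(z[k],[5,25,50,75,95]),k.sum())
```

```text
t 15.05 pos [0.5544 0.0531 0.0607] rpy [1.7999e+02 1.0000e-02 9.8490e+01] w 0.0112 F [-6.08 -1.63  6.39] M [-0.29  2.1  -0.06]
shift mm [-0.2 -0.7  0.7] turn [ 0.01  0.01 -0.01]
shell top [81.83009376 83.06461894 83.8348103  84.90015212 94.03796624] 49
```

View pics/s9.png

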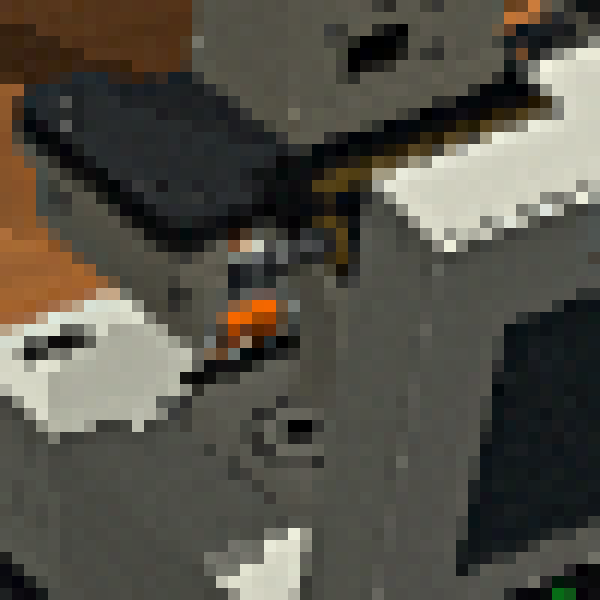

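step_arm(targets=[[[0,0,0.0005],[0,0,0],-1],[[0,0,0],[0,0,0],-1],[[0,0,0],[0,0,0],-1],[[0,0,0],[0,0,0],-1],[[0,0,0],[0,0,0],-1],[[0,0,0],[0,0,0],-1],[[0,0,0],[0,0,0],-1],[[0,0,0],[0,0,0],-1]])

```text
t: 15.9
eef_pos: [0.5544, 0.0531, 0.0607]
ee_rot: [3.141, 0.0, 1.719]
force: [-7.7, -1.2, 10.7]
width: 0.0116
```

At 10.7 N there was no further travel, so the cassette is on the floor; the shell top reads 83.8 mm, which is the home height. I release and rise, then move aside for a clear look.

step_arm(targets=[[[0,0,-0.0015],[0,0,0],-0.5],[[0,0,0],[0,0,0],-0.3],[[0,0,0],[0,0,0],-0.3],[[0,0,0],[0,0,0],-0.3],[[0,0,0],[0,0,0],-0.3],[[0,0,-0.005],[0,0,0],-0.3],[[0,0,-0.02],[0,0,0],-0.3],[[0,0,-0.03],[0,0,0],-0.3]])

```text
t: 16.7
eef_pos: [0.5532, 0.0528, 0.1155]
ee_rot: [-3.138, 0.001, 1.719]
force: [0.6, 0.3, 0.4]
width: 0.0306
```

step_arm(targets=[[[0,0,-0.04],[0,0,0],-1],[[0,0,-0.04],[0,0,0],-1],[[0,0,-0.04],[0,0,0],-1],[[-0.045,0,0],[0,0,0],-1],[[-0.045,0,0],[0,0,0],-1],[[-0.045,0,0],[0,0,0],-1],[[-0.045,0,0],[0,0,0],-1],[[-0.045,0,0],[0,0,0],-1]], grip_force=20)

```text
t: 17.5
eef_pos: [0.5876, -0.1711, 0.2368]
ee_rot: [3.141, 0.0, 1.719]
force: [1.5, 0.4, 0.4]
width: 0.0003
```

Run:
```python
from h import *
rel(.66,.07,.24,98.5)
im,d=grab('top','top10');P=pts('top',d)
cv2.imwrite('pics/t10.png',cv2.resize(im[110:240,160:290,::-1],None,fx=4.5,fy=4.5,interpolation=cv2.INTER_CUBIC))
ims,ds=grab('scene','scene10');Q=pts('scene',ds)
cv2.imwrite('pics/s10.png',cv2.resize(ims[130:240,220:350,::-1],None,fx=6,fy=5.4,interpolation=cv2.INTER_CUBIC))
O=np.array([.5668,.05476]);a=np.radians(8.5);f=np.array([np.cos(a),np.sin(a)]);l=np.array([-f[1],f[0]])
def pf(P): q=P[...,:2]-O; return q@f*1000,q@l*1000,P[...,2]*1000
x,y,z=pf(P)
k=(x>-33)&(x<3)&(abs(y)<5); print('rib z',np.percentile(z[k],[10,50,90]),k.sum())
for xa,xb in((-40,-30),(-10,0),(8,15)):
  for yy in(-32,-14,14,30):
    k=(x>xa)&(x<xb)&(abs(y-yy)<6); print(xa,yy,np.median(z[k]).round(1),k.sum())
# cover outer face from scene
x,y,z=pf(Q); k=(z>105)&(z<225)&(x>60)&(abs(y)<65)&(x<150)
A=np.c_[z[k],np.ones(k.sum())]; c,*_=np.linalg.lstsq(A,x[k],rcond=None); r=x[k]-A@c; g=abs(r)<6; c,*_=np.linalg.lstsq(A[g],x[k][g],rcond=None)
print('face x=%.3f z+%.1f'%tuple(c),k.sum(),'angle',np.pi/2+np.arctan(c[0]),'x at z=200',c[0]*200+c[1])
x,y,z=pf(P); k=(z>200)&(z<260)&(abs(y)<90)&(x>30); print('cover top z',np.percentile(z[k],[50,95]),'x',np.percentile(x[k],[2,98]),'y',np.percentile(y[k],[2,98]))
```

```text
t 17.5 pos [ 0.5876 -0.1711  0.2368] rpy [1.7995e+02 1.0000e-02 9.8510e+01] w 0.0003 F [1.45 0.4  0.37] M [ 0.04 -0.11 -0.03]
shift mm [227.8 107.3  -3.2] turn [0.05 0.01 0.01]
rib z [685.13698562 688.29719456 693.40612366] 137
-40 -32 698.7 46
-40 -14 698.9 47
-40 14 686.0 28
-40 30 649.7 22
-10 -32 688.1 49
-10 -14 687.3 47
-10 14 686.0 54
-10 30 684.7 41
8 -32 689.8 34
8 -14 690.4 33
8 14 689.5 32
8 30 689.5 19
face x=0.161 z+71.1 963 angle 1.7300411751500868 x at z=200 103.25252486408914Traceback (most recent call last):
  File "<stdin>", line 18, in <module>
    return _quantile_unchecked(
        a, q, axis, out, overwrite_input, method, keepdims, weights)
    return _ureduce(a,
                    func=_quantile_ureduce_func,
    ...<5 lines>...
                    overwrite_input=overwrite_input,
                    method=method)
    r = func(a, **kwargs)
    result = _quantile(arr,
                       quantiles=q,
    ...<2 lines>...
                       out=out,
                       weights=wgt)
    slices_having_nans = np.isnan(arr[-1, ...])
                                  ~~~^^^^^^^^^
IndexError: index -1 is out of bounds for axis 0 with size 0
```

View pics/t10.png

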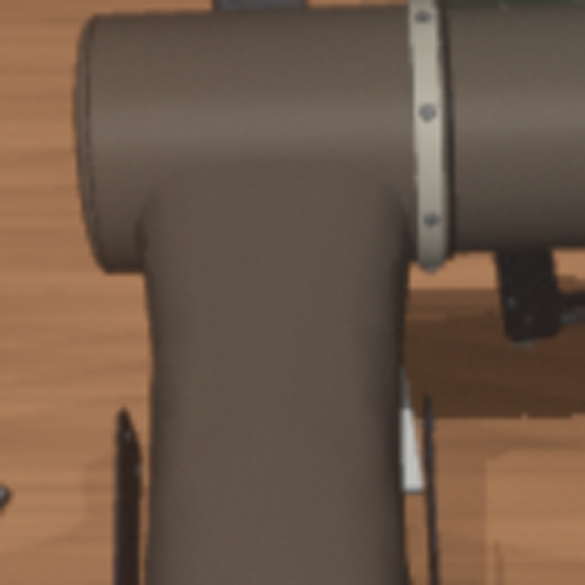

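View pics/s10.png

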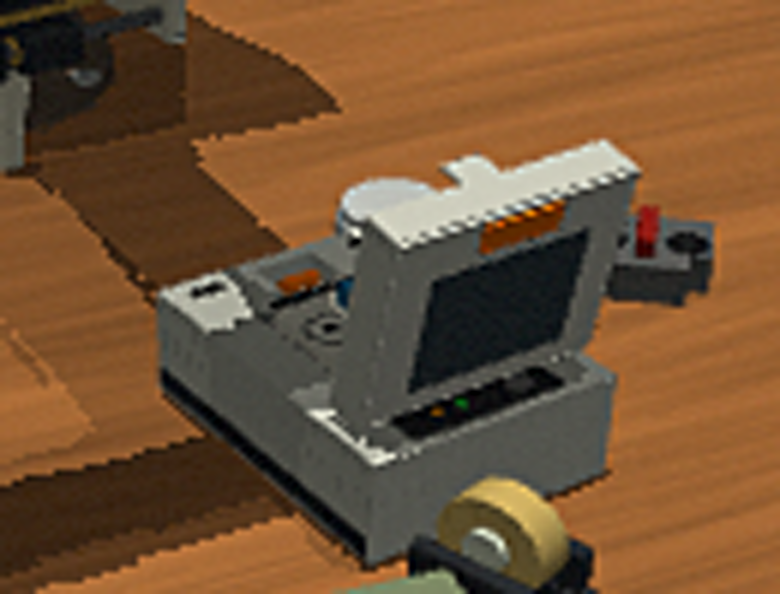

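Run:
```python
from h import *
d=np.load('pics/scene10.npz');im=d['im'];Q=pts('scene',d['d'])
O=np.array([.5668,.05476]);a=np.radians(8.5);f=np.array([np.cos(a),np.sin(a)]);l=np.array([-f[1],f[0]])
q=Q[...,:2]-O; x,y,z=q@f*1000+1.4,q@l*1000+2.2,Q[...,2]*1000
for x0 in range(-110,20,10):
    print(x0,[(int(y0),round(float(np.median(z[k])),1),int(k.sum())) for y0 in range(-75,0,10) for k in [(abs(x-x0)<5)&(abs(y-y0)<5)&(z>45)&(z<105)] if k.sum()>2])
h=cv2.cvtColor(im,cv2.COLOR_RGB2HSV)
k=(h[...,0]>95)&(h[...,0]<115)&(h[...,1]>120)&(abs(x)<60)&(abs(y)<60); print('rib',k.sum(),x[k],y[k],z[k])
k=(h[...,0]<15)&(h[...,1]>180)&(abs(x-90)<60)&(abs(y)<60)&(z>150); print('pad',k.sum(),x[k].mean(),y[k].min(),y[k].max(),np.percentile(z[k],[2,50,98]))
```

```text
-110 [(-75, 68.7, 5)]
-100 [(-75, 71.6, 11), (-65, 79.3, 5), (-55, 79.3, 4), (-45, 78.7, 4), (-35, 79.1, 5), (-25, 79.6, 4), (-15, 79.4, 7), (-5, 75.6, 11)]
-90 [(-75, 72.3, 11), (-65, 80.1, 5), (-55, 81.4, 6), (-45, 79.8, 5), (-35, 78.2, 5), (-25, 79.0, 5)]
-80 [(-75, 77.4, 12), (-65, 79.2, 3), (-55, 79.7, 3), (-45, 79.5, 4), (-35, 79.4, 5), (-25, 78.6, 4), (-5, 75.2, 5)]
-70 [(-75, 71.4, 18), (-65, 80.8, 5), (-55, 78.3, 4), (-45, 78.1, 4), (-35, 80.2, 3), (-25, 80.1, 6)]
-60 [(-75, 77.1, 9), (-65, 78.8, 8), (-55, 81.2, 3), (-45, 78.5, 6), (-35, 80.1, 6), (-25, 81.4, 4)]
-50 [(-75, 63.5, 14), (-65, 78.9, 3), (-55, 78.3, 7), (-45, 79.4, 5), (-35, 81.7, 4), (-25, 81.5, 4), (-15, 82.0, 6), (-5, 82.2, 4)]
-40 [(-75, 66.9, 20), (-65, 79.0, 5), (-55, 79.2, 7), (-45, 77.2, 5), (-35, 81.8, 8), (-25, 83.8, 4), (-15, 83.9, 5), (-5, 84.8, 4)]
-30 [(-75, 76.9, 11), (-65, 78.8, 5), (-55, 79.5, 4), (-45, 78.9, 7), (-35, 82.9, 4), (-25, 83.1, 4), (-15, 83.7, 6), (-5, 89.3, 11)]
-20 [(-75, 71.8, 12), (-65, 79.8, 7), (-55, 79.7, 7), (-45, 80.3, 8), (-35, 82.7, 6), (-25, 83.4, 7), (-15, 84.1, 3)]
-10
[... 186 characters left out ...]
[(-75, 74.1, 12), (-65, 79.4, 5), (-55, 78.5, 5), (-45, 79.2, 6), (-35, 81.0, 5)]
rib 13 [-34.49113058 -35.82851254 -32.24939686 -53.96415938 -33.40472151
 -26.91647315 -34.91668971 -28.44705059 -55.83349737 -53.89482773
 -33.13943116 -27.01363646 -26.83811752] [ -4.22622337   0.93729933   2.42969264  -2.27787288  -4.87879036
  -5.56743325  -3.59890183  -4.25988834 -25.6960844  -18.79102449
  -4.7645359   -5.16991874  -5.13805241] [97.85217133 95.25506117 96.71039834 82.24166586 94.68006727 98.55774453
 89.34091456 93.21947904 81.52799395 80.10524613 86.72585154 90.33806127
 86.39456053]
pad 62 109.18274107850644 -24.968862111635747 23.470591656145185 [203.79240513 212.90778349 222.15185874]
```

The cassette is home: the shell is 4 mm above the deck and the rib top about 98 mm. The cover angle is about 1.73, and the pad sits where the geometry predicts. I move over and behind the cover with the fingers shut.

step_arm(targets=[[[0.03,0.02,-0.005],[0,0,0],-1],[[0.04,0.026,0],[0,0,0],-1],[[0.04,0.026,0],[0,0,0],-1],[[0.04,0.026,0],[0,0,0],-1],[[0.04,0.026,0],[0,0,0],-1],[[0.036,0.024,0],[0,0,0],-1],[[0,0,0],[0,0,0],-1],[[0,0,0],[0,0,0],-1]])

```text
t: 18.4
eef_pos: [0.7005, 0.0774, 0.2406]
ee_rot: [-3.14, 0.0, 1.721]
force: [-0.0, -1.3, -0.3]
width: 0.0006
```

```bash
cat >> h.py <<'E'
O=np.array([.5668,.05476]);_a=np.radians(8.5);f_=np.array([np.cos(_a),np.sin(_a)]);l_=np.array([-f_[1],f_[0]])
def prel(xp,yp,zt):
    w=O+(xp*f_+yp*l_)/1000; p=arm.get_state()['eef_pos']; q=p[:2]-O
    print('tip in printer: x %.1f y %.1f ztip %.1f'%(q@f_*1000,q@l_*1000,p[2]*1000+27)); rel(*w,(zt-27)/1000,98.5)
E
python3 -c "
from h import *
prel(135,0,208)"
```

```text
tip in printer: x 135.5 y 2.7 ztip 267.6
t 18.4 pos [0.7005 0.0774 0.2406] rpy [-1.7994e+02  1.0000e-02  9.8600e+01] w 0.0006 F [-0.05 -1.3  -0.3 ] M [-0.04  0.01  0.  ]
shift mm [-2.7 -0.5 59.6] turn [-0.06  0.01  0.1 ]
```

Now I lower behind the cover and look before pushing.

step_arm(targets=[[[-0.0025,0,0.015],[0,0,0],-1],[[0,0,0.015],[0,0,0],-1],[[0,0,0.015],[0,0,0],-1],[[0,0,0.014],[0,0,0],-1],[[0,0,0],[0,0,0],-1],[[0,0,0],[0,0,0],-1],[[0,-0.005,0],[0,0,0],-1],[[0,-0.005,0],[0,0,0],-1]])

```text
t: 19.2
eef_pos: [0.6911, 0.072, 0.1829]
ee_rot: [3.14, -0.0, 1.719]
force: [0.1, 0.2, -0.1]
width: 0.0005
```

```bash
python3 -c "
from h import *
prel(118.5,0,208)
im,d=grab('scene','scene11')
cv2.imwrite('pics/s11.png',cv2.resize(im[100:230,220:360,::-1],None,fx=5,fy=4.6,interpolation=cv2.INTER_CUBIC))"
```

```text
tip in printer: x 125.5 y -1.3 ztip 209.9
t 19.2 pos [0.6911 0.072  0.1829] rpy [ 1.7993e+02 -1.0000e-02  9.8480e+01] w 0.0005 F [ 0.05  0.17 -0.11] M [-0.01 -0.03  0.02]
shift mm [ 1.3 -7.   1.9] turn [ 0.07 -0.01 -0.02]
```

View pics/s11.png

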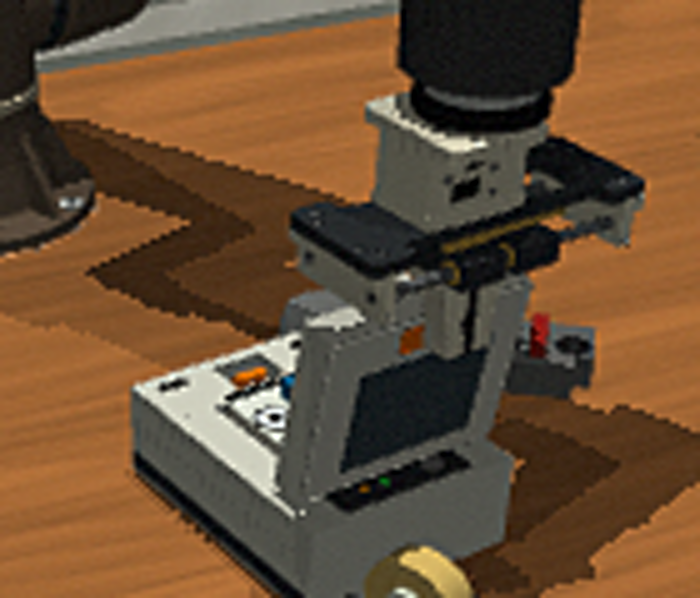

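The fingers are behind the pad and clear of the cover. I begin the swing, moving forward and slightly up.

step_arm(targets=[[[0.001,-0.006,0],[0,0,0],-1],[[0,-0.008,-0.002],[0,0,0],-1],[[0,-0.01,-0.002],[0,0,0],-1],[[0,-0.01,-0.002],[0,0,0],-1],[[0,-0.01,-0.001],[0,0,0],-1],[[0,-0.01,-0.001],[0,0,0],-1],[[0,-0.01,0],[0,0,0],-1],[[0,-0.008,0],[0,0,0],-1]])

```text
t: 20.05
eef_pos: [0.6184, 0.0622, 0.19]
ee_rot: [-3.141, -0.0, 1.719]
force: [2.3, -0.2, -0.5]
width: 0.0005
```

```bash
python3 -c "
from h import *
prel(49,0,217)
im,d=grab('scene','scene12')
cv2.imwrite('pics/s12.png',cv2.resize(im[100:230,220:360,::-1],None,fx=5,fy=4.6,interpolation=cv2.INTER_CUBIC))"
```

```text
tip in printer: x 52.1 y -0.2 ztip 217.0
t 20.05 pos [0.6184 0.0622 0.19  ] rpy [-1.7997e+02 -1.0000e-02  9.8480e+01] w 0.0005 F [ 2.34 -0.17 -0.55] M [ 0.29 -0.74  0.01]
shift mm [ 0.2 -3.1  0. ] turn [-0.03 -0.01 -0.02]
```

View pics/s12.png

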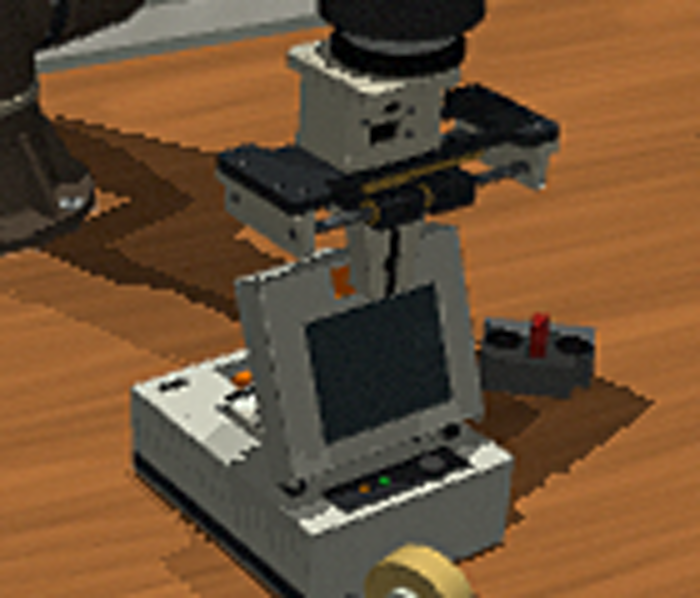

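The cover follows with 2.3 N. I continue along the arc.

step_arm(targets=[[[0,-0.006,0],[0,0,0],-1],[[0,-0.012,0.002],[0,0,0],-1],[[0,-0.012,0.003],[0,0,0],-1],[[0,-0.012,0.005],[0,0,0],-1],[[0,-0.012,0.006],[0,0,0],-1],[[0,-0.011,0.007],[0,0,0],-1],[[0,-0.01,0.009],[0,0,0],-1],[[0,0,0],[0,0,0],-1]])

```text
t: 20.9
eef_pos: [0.5428, 0.0506, 0.1569]
ee_rot: [-3.138, 0.0, 1.719]
force: [0.6, -0.2, 0.7]
width: 0.0004
```

```bash
python3 -c "
from h import *
prel(-41.4,0,165)
im,d=grab('scene','scene13')
cv2.imwrite('pics/s13.png',cv2.resize(im[100:230,220:360,::-1],None,fx=5,fy=4.6,interpolation=cv2.INTER_CUBIC))"
```

```text
tip in printer: x -24.4 y -0.5 ztip 183.9
t 20.9 pos [0.5428 0.0506 0.1569] rpy [-1.798e+02  1.000e-02  9.847e+01] w 0.0004 F [ 0.58 -0.2   0.69] M [-0.05 -0.06 -0.  ]
shift mm [  0.5 -16.9  18.9] turn [-0.2   0.01 -0.03]
```

View pics/s13.png

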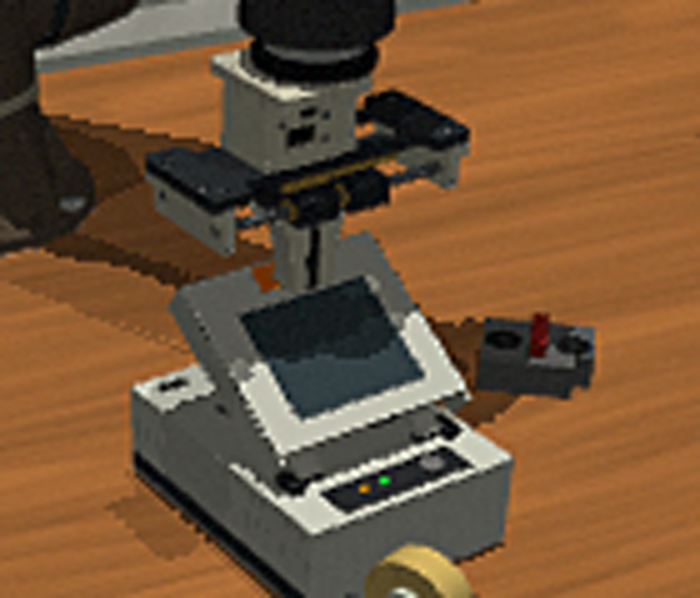

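step_arm(targets=[[[0,-0.004,0.004],[0,0,0],-1],[[0,-0.004,0.005],[0,0,0],-1],[[0,-0.004,0.005],[0,0,0],-1],[[0,-0.005,0.005],[0,0,0],-1],[[0,-0.004,0.006],[0,0,0],-1],[[0,-0.003,0.005],[0,0,0],-1],[[0,-0.003,0.005],[0,0,0],-1],[[0,0,0],[0,0,0],-1]])

```text
t: 21.75
eef_pos: [0.5179, 0.0471, 0.1223]
ee_rot: [-3.14, 0.0, 1.719]
force: [0.1, -0.2, 0.0]
width: 0.0009
```

```bash
python3 -c "
from h import *
prel(-52,0,148)
im,d=grab('scene','scene14')
cv2.imwrite('pics/s14.png',cv2.resize(im[100:230,220:360,::-1],None,fx=5,fy=4.6,interpolation=cv2.INTER_CUBIC))"
```

```text
tip in printer: x -49.5 y -0.3 ztip 149.3
t 21.75 pos [0.5179 0.0471 0.1223] rpy [-1.7992e+02  1.0000e-02  9.8470e+01] w 0.0009 F [ 0.14 -0.22  0.04] M [-0.04 -0.    0.03]
shift mm [ 0.3 -2.5  1.3] turn [-0.08  0.01 -0.03]
```

View pics/s14.png

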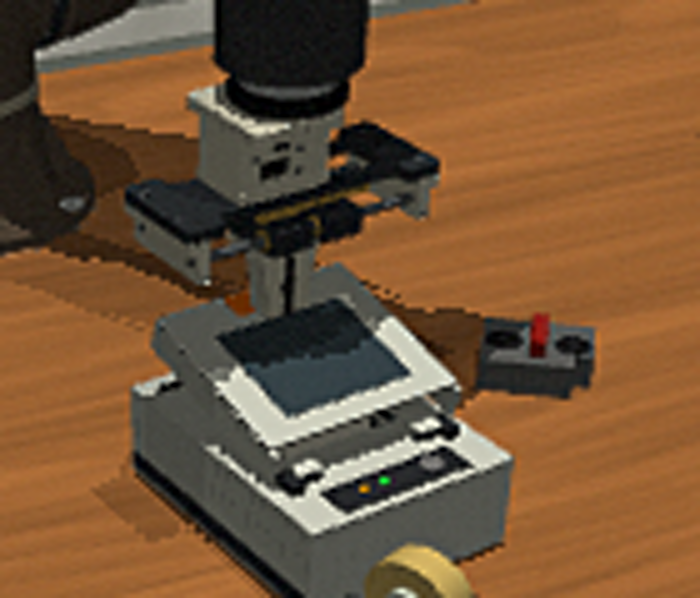

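The cover is nearly down and the finger tip is at the pad's rear edge. I measure the angle, then move the finger over the pad from above for the press.

```bash
cat >> h.py <<'E'
def face(tag):
    d=np.load(f'pics/{tag}.npz');Q=pts('scene',d['d']);q=Q[...,:2]-O;x,y,z=q@f_*1000+1.4,q@l_*1000+2.2,Q[...,2]*1000
    k=(x>-75)&(x<40)&(abs(y)<72)&(abs(y+2)>32)&(z>95)&(z<190)
    A=np.c_[x[k],np.ones(k.sum())];zz=z[k]; g=np.ones(len(zz),bool)
    for i in range(8):
        c,*_=np.linalg.lstsq(A[g],zz[g],rcond=None); g=abs(zz-A@c)<max(3,12-2*i)
    a=np.arctan(-c[0]); print('angle',a.round(3),'off',(c[0]*55+c[1]-84)*np.cos(a),g.sum(),len(g))
E
python3 -c "
from h import *
face('scene14')"
```

```text
angle 0.258 off 29.83966734871306 539 610
```

step_arm(targets=[[[0,0.002,-0.006],[0,0,0],-1],[[0,0,-0.01],[0,0,0],-1],[[0,-0.012,-0.004],[0,0,0],-1],[[0,-0.012,0],[0,0,0],-1],[[0,-0.006,0],[0,0,0],-1],[[0,0,0.005],[0,0,0],-1],[[0,0,0],[0,0,0],-1],[[0,0,0],[0,0,0],-1]])

```text
t: 22.6
eef_pos: [0.4912, 0.0432, 0.1379]
ee_rot: [-3.141, 0.0, 1.719]
force: [0.8, 0.4, 0.2]
width: 0.0005
```

```bash
python3 -c "
from h import *
prel(-77,0,140)
im,d=grab('scene','scene15')
face('scene15')
cv2.imwrite('pics/s15.png',cv2.resize(im[120:220,230:340,::-1],None,fx=6,fy=6,interpolation=cv2.INTER_CUBIC))"
```

```text
tip in printer: x -76.5 y -0.2 ztip 164.9
t 22.6 pos [0.4912 0.0432 0.1379] rpy [-1.7998e+02  1.0000e-02  9.8490e+01] w 0.0005 F [0.8  0.39 0.19] M [-0.02 -0.01  0.01]
shift mm [ 0.2 -0.5 24.9] turn [-0.02  0.01 -0.01]
angle 0.262 off 29.218914489087012 541 620
```

View pics/s15.png

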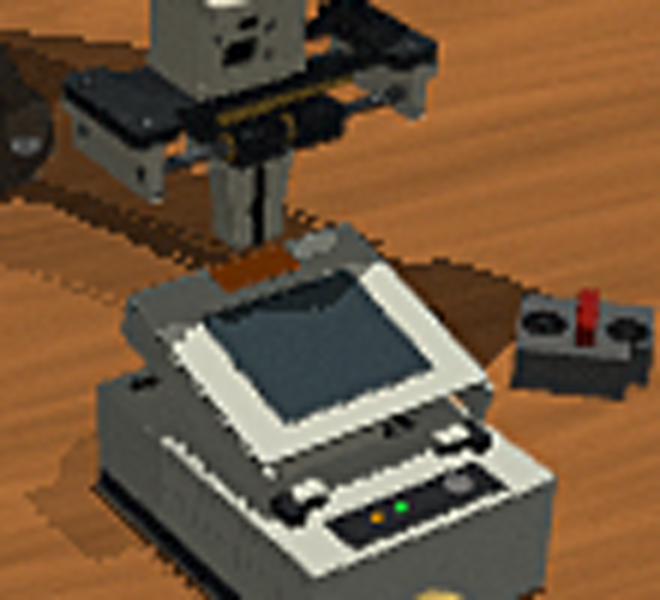

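step_arm(targets=[[[0,0,0.006],[0,0,0],-1],[[0,0,0.006],[0,0,0],-1],[[0,-0.001,0.005],[0,0,0],-1],[[0,-0.001,0.005],[0,0,0],-1],[[0,-0.001,0.004],[0,0,0],-1],[[0,0,0.004],[0,0,0],-1],[[0,0,0.002],[0,0,0],-1],[[0,0,0],[0,0,0],-1]])

```text
t: 23.45
eef_pos: [0.4881, 0.0428, 0.1059]
ee_rot: [-3.141, 0.0, 1.719]
force: [-1.0, -0.4, 0.6]
width: 0.0005
```

```bash
python3 -c "
from h import *
prel(-80,0,125)
im,d=grab('scene','scene16')
face('scene16')
cv2.imwrite('pics/s16.png',cv2.resize(im[120:220,230:340,::-1],None,fx=6,fy=6,interpolation=cv2.INTER_CUBIC))"
```

```text
tip in printer: x -79.6 y -0.2 ztip 132.9
t 23.45 pos [0.4881 0.0428 0.1059] rpy [-1.7999e+02  1.0000e-02  9.8480e+01] w 0.0005 F [-1.   -0.36  0.63] M [ 0.03  0.04 -0.03]
shift mm [ 0.2 -0.4  7.9] turn [-0.01  0.01 -0.02]
angle 0.104 off 29.627980610567544 493 526
```

View pics/s16.png

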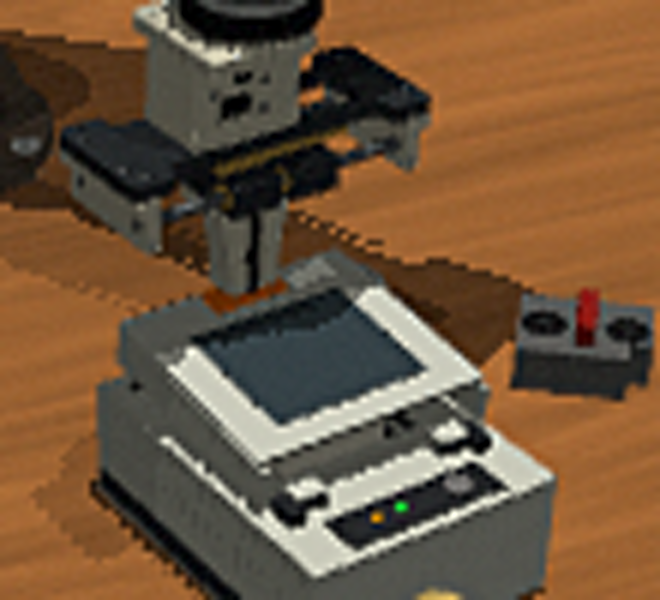

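Angle 0.10 with negligible force. I press on in small increments and watch the force.

step_arm(targets=[[[0,0,0.001],[0,0,0],-1],[[0,0,0.001],[0,0,0],-1],[[0,0,0.001],[0,0,0],-1],[[0,0,0.001],[0,0,0],-1],[[0,0,0],[0,0,0],-1],[[0,0,0],[0,0,0],-1],[[0,0,0],[0,0,0],-1],[[0,0,0],[0,0,0],-1]])

```text
t: 24.3
eef_pos: [0.488, 0.0427, 0.1022]
ee_rot: [-3.141, 0.0, 1.719]
force: [-3.7, 0.7, 2.4]
width: 0.0003
```

step_arm(targets=[[[0,0,0.001],[0,0,0],-1],[[0,0,0],[0,0,0],-1],[[0,0,0.001],[0,0,0],-1],[[0,0,0],[0,0,0],-1],[[0,0,0],[0,0,0],-1],[[0,0,0],[0,0,0],-1],[[0,0,0],[0,0,0],-1],[[0,0,0],[0,0,0],-1]])

```text
t: 25.1
eef_pos: [0.4885, 0.0429, 0.1002]
ee_rot: [3.141, -0.0, 1.719]
force: [-1.5, -0.4, 1.1]
width: 0.0005
```

step_arm(targets=[[[0,0,0.001],[0,0,0],-1],[[0,0,0],[0,0,0],-1],[[0,0,0.001],[0,0,0],-1],[[0,0,0],[0,0,0],-1],[[0,0,0],[0,0,0],-1],[[0,0,0],[0,0,0],-1],[[0,0,0],[0,0,0],-1],[[0,0,0],[0,0,0],-1]])

```text
t: 25.9
eef_pos: [0.488, 0.0427, 0.0981]
ee_rot: [-3.141, 0.0, 1.719]
force: [-2.9, -0.1, 3.7]
width: 0.0006
```

step_arm(targets=[[[0,0,0.001],[0,0,0],-1],[[0,0,0],[0,0,0],-1],[[0,0,0.001],[0,0,0],-1],[[0,0,0],[0,0,0],-1],[[0,0,0],[0,0,0],-1],[[0,0,0],[0,0,0],-1],[[0,0,0],[0,0,0],-1],[[0,0,0],[0,0,0],-1]])

```text
t: 26.7
eef_pos: [0.4885, 0.0429, 0.0962]
ee_rot: [3.141, -0.0, 1.719]
force: [-0.4, 0.0, 1.5]
width: 0.0009
```

step_arm(targets=[[[0,0,0.001],[0,0,0],-1],[[0,0,0],[0,0,0],-1],[[0,0,0.001],[0,0,0],-1],[[0,0,0],[0,0,0],-1],[[0,0,0],[0,0,0],-1],[[0,0,0],[0,0,0],-1],[[0,0,0],[0,0,0],-1],[[0,0,0],[0,0,0],-1]])

```text
t: 27.5
eef_pos: [0.4881, 0.0428, 0.0944]
ee_rot: [3.142, -0.0, 1.719]
force: [-3.2, -0.3, 5.6]
width: 0.0009
```

step_arm(targets=[[[0,0,0.001],[0,0,0],-1],[[0,0,0],[0,0,0],-1],[[0,0,0.0005],[0,0,0],-1],[[0,0,0],[0,0,0],-1],[[0,0,0],[0,0,0],-1],[[0,0,0],[0,0,0],-1],[[0,0,0],[0,0,0],-1],[[0,0,0],[0,0,0],-1]])

```text
t: 28.3
eef_pos: [0.4878, 0.0427, 0.0932]
ee_rot: [-3.141, 0.0, 1.719]
force: [-5.6, -0.8, 11.0]
width: 0.0004
```

step_arm(targets=[[[0,-0.0005,0.0005],[0,0,0],-1],[[0,0,0],[0,0,0],-1],[[0,0,0.0005],[0,0,0],-1],[[0,0,0],[0,0,0],-1],[[0,0,0],[0,0,0],-1],[[0,0,0],[0,0,0],-1],[[0,0,0],[0,0,0],-1],[[0,0,0],[0,0,0],-1]])

```text
t: 29.1
eef_pos: [0.4876, 0.0427, 0.0924]
ee_rot: [3.141, 0.0, 1.719]
force: [-4.8, 0.7, 12.4]
width: 0.0004
```

step_arm(targets=[[[0,-0.0005,0.0005],[0,0,0],-1],[[0,0,0],[0,0,0],-1],[[0,0,0.0005],[0,0,0],-1],[[0,0,0],[0,0,0],-1],[[0,0,0],[0,0,0],-1],[[0,0,0],[0,0,0],-1],[[0,0,0],[0,0,0],-1],[[0,0,0],[0,0,0],-1]])

```text
t: 29.9
eef_pos: [0.4874, 0.0427, 0.0915]
ee_rot: [3.141, 0.0, 1.719]
force: [-4.4, -0.3, 11.2]
width: 0.0003
```

step_arm(targets=[[[0,-0.0003,0.0005],[0,0,0],-1],[[0,0,0],[0,0,0],-1],[[0,0,0.0005],[0,0,0],-1],[[0,0,0],[0,0,0],-1],[[0,0,0],[0,0,0],-1],[[0,0,0],[0,0,0],-1],[[0,0,0],[0,0,0],-1],[[0,0,0],[0,0,0],-1]])

```text
t: 30.7
eef_pos: [0.4871, 0.0427, 0.0906]
ee_rot: [3.141, 0.0, 1.719]
force: [-5.5, 0.9, 13.7]
width: 0.0007
```

step_arm(targets=[[[0,-0.0003,0.0005],[0,0,0],-1],[[0,0,0],[0,0,0],-1],[[0,0,0.0005],[0,0,0],-1],[[0,0,0],[0,0,0],-1],[[0,0,0],[0,0,0],-1],[[0,0,0],[0,0,0],-1],[[0,0,0],[0,0,0],-1],[[0,0,0],[0,0,0],-1]])

```text
t: 31.5
eef_pos: [0.4868, 0.0426, 0.0891]
ee_rot: [3.141, -0.0, 1.719]
force: [-2.2, -0.5, 7.0]
width: 0.0003
```

The force dropped sharply, from 13.7 to 7.0 N, which suggests the click. I add a half-millimetre to confirm.

step_arm(targets=[[[0,0,0.0005],[0,0,0],-1],[[0,0,0],[0,0,0],-1],[[0,0,0],[0,0,0],-1],[[0,0,0],[0,0,0],-1],[[0,0,0],[0,0,0],-1],[[0,0,0],[0,0,0],-1],[[0,0,0],[0,0,0],-1],[[0,0,0],[0,0,0],-1]])

```text
t: 32.3
eef_pos: [0.4868, 0.0426, 0.089]
ee_rot: [3.141, -0.0, 1.719]
force: [-4.9, -0.7, 10.9]
width: 0.0002
```

A half-millimetre more gave 4 N with almost no travel, so this is the rubber stop and the catch has clicked. I back off and look.

step_arm(targets=[[[0,0,-0.003],[0,0,0],-1],[[0,0,-0.01],[0,0,0],-1],[[0,0,-0.02],[0,0,0],-1],[[0,0,-0.03],[0,0,0],-1],[[0,-0.01,-0.03],[0,0,0],-1],[[0,-0.01,-0.03],[0,0,0],-1],[[0,0,-0.02],[0,0,0],-1],[[0,0,0],[0,0,0],-1]])

```text
t: 33.1
eef_pos: [0.4684, 0.0401, 0.2349]
ee_rot: [3.135, -0.001, 1.719]
force: [0.4, 0.1, 0.0]
width: 0.0002
```

```bash
python3 -c "
from h import *
prel(-80,0,125)
im,d=grab('scene','scene17')
face('scene17')
cv2.imwrite('pics/s17.png',cv2.resize(im[120:220,230:340,::-1],None,fx=6,fy=6,interpolation=cv2.INTER_CUBIC))"
```

```text
tip in printer: x -99.5 y 0.1 ztip 261.9
t 33.1 pos [0.4684 0.0401 0.2349] rpy [ 1.7965e+02 -8.0000e-02  9.8510e+01] w 0.0002 F [0.4  0.11 0.04] M [-0.01 -0.07  0.  ]
shift mm [ -0.3  18.7 137. ] turn [ 0.35 -0.08  0.01]
angle -0.001 off 29.342125970172678 438 459
```

View pics/s17.png

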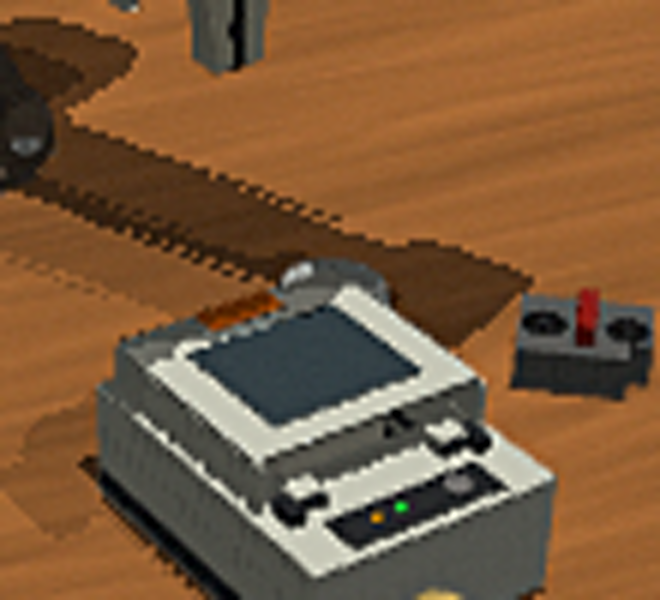

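step_arm(targets=[[[0,0,0],[0,0,0],-1],[[0,0,0],[0,0,0],-1],[[0,0,0],[0,0,0],-1],[[0,0,0],[0,0,0],-1],[[0,0,0],[0,0,0],-1],[[0,0,0],[0,0,0],-1],[[0,0,0],[0,0,0],-1],[[0,0,0],[0,0,0],-1]])

```text
t: 33.95
eef_pos: [0.4668, 0.0396, 0.2312]
ee_rot: [-3.142, 0.0, 1.719]
force: [-0.1, -0.3, 0.5]
width: 0.0002
```

```bash
python3 -c "
from h import *
im,d=grab('scene','scene18')
face('scene18'); print(arm.get_state()['force'])
a=np.load('pics/scene0.npz')['im'].astype(int)
print(ticket.job_done())"
```

```text
angle -0.006 off 29.600579452488866 448 464
[-0.63747944  0.01502105  0.30202074]
the job is handed in; nothing more can be done
None
```

View pics/scene18.png

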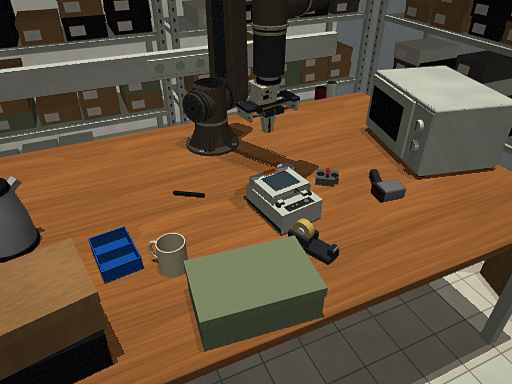

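The new cassette is seated fully home in the bay and the cover is latched shut. I handed the job in at about 34 s of the 67 s allowed.

- **Cassette:** I pushed it in by its rib until it met the floor at 10.7 N. After release the shell top stood 4 mm above the deck and the rib top at about 98 mm, both as they should be when home.
- **Cover:** I swung it over from behind and pressed it at the orange pad. The highest vertical force I read was 13.7 N (about 15 N in all), against the 22 N limit. The force then fell to 7 N and met the hard stop. With the arm clear, two pictures about 0.8 s apart gave cover angles of -0.001 and -0.006 rad, inside the latched range.
- **Everything else:** The last full picture shows the spent cassette and the other objects where they were. I judged that by eye and did not measure it.

**Checks that disagreed:**
- The finger tips appeared about 27 mm above the reported TCP in every picture. I went by the cameras for all heights.
- The scene camera's view was shifted about 2 mm from the top camera's, within the stated calibration.
- The top camera's view of the seated cassette was blocked by the arm, so only the scene camera confirmed the seating.
- Forces were read only at the end of each call, so a brief higher peak in between would not show.

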